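# Make up two dye-dosing kits

### The arm

A 6-joint arm with a two-finger parallel gripper is mounted at the origin on the work surface. World frame = base frame: x ahead of the robot, y to its left, z up, the work surface at z = 0. Lengths are in m, angles in rad, forces in N, time in s.
With the tool pointing down it reaches from about 0.35 to 0.775 m from the base axis. Payload 5.5 kg.
Tool frame: the origin (TCP) lies midway between the tips of the shut fingers; the grasp point (between the pads) lies 19 mm behind it; z points along the fingers, y is the line along which they close (so a half turn about z gives the same grasp; the last joint's range is limited). The gripper opens to 85 mm and grips with 20 to 120 N. Pads are 22 mm wide; open, the fingers measure 114 mm over their backs; the gripper's body (76 mm by 85 mm) begins 54 mm behind the grasp point. The pads swing forward as they close: fully open they stand 13 mm farther back than shut.
Start: joints at [0.966, 0.313, 0.046, 1.304, 0, 1.431], TCP at [0.258, 0.514, 0.231] pointing down, gripper open.
Joint ranges: [-2.76, 2.76], [-0.86, 1.69], [-1.03, 1.26], [-2.2, 2.34], [-1.47, 1.5], [-3.14, 3.14]. Speed limits (rad/s): [2.57, 2.57, 3.14, 3.14, 3.14, 3.14].

### API

Orientations are given as a unit quaternion [w, x, y, z].
In Python, from workcell import env gives the robot as it stands. The module is installed in compiled form; this text tells all that it offers.
- The arm moves only by the tool carry_out, never from a script. Its argument "series" is a list of rows, each an object with "delta_rot": the turn, a rotation vector about the world's x, y, z normalised to -1 to 1, where 1 is 0.1 rad, a list of three; "travel": the shift along the world's x, y, z normalised to -1 to 1, where 1 is 0.025 m, a list of three; "fingers": the closure, from -1 (fully open) to 1 (shut). In form: [{"delta_rot": [ax, ay, az], "travel": [tx, ty, tz], "fingers": fingers}, ...]. A call has 1 to 5 rows; each row shifts and turns the commanded pose from where the row before left it; what a row does not reach is not made up. A row lasts 1/8 s, in which the tool goes at most 62.5 mm and 10.7 degrees, less where a joint would pass 70% of its speed; a pose out of reach is approached as far as the arm can. A call with a number of a shift or a turn outside -1 to 1 is refused whole. A call with a gripper value outside its range is refused whole. The fingers move at their own pace and stop on an object; "squeeze" is the grip in N (left out, the last holds). Time passes only in rows, so rows that do not move let the fingers close. It gives the time, the measured TCP pose, the force, the opening and the grip force at its end, in the units of the state.
- env.get_state(): the state, without advancing time (a new reading comes with each control period).
- env.read_camera(name): name is "scene" or "top" or "wrist"; returns a dict with "color" (400x640x3 uint8, red, green, blue), "fx", "fy", "cx", "cy" (pixels), "D" ([k1, k2, p1, p2, k3] as OpenCV has them; the pictures are not rectified), "world_from_camera" (4x4, takes a point from camera to world coordinates); the wrist camera has in their place "hand_eye" (4x4, takes a point from camera to tool coordinates, whose origin is the TCP and whose axes are the flange's). Camera axes: x right, y up, looking along -z (the intrinsics and any distortion apply to the point x, -y, -z); pixel columns grow to the right and rows downward; lengths in m; the calibration is good to about 2 mm. A picture is of the moment at which its call begins: read the wrist's pose just before it. There is no depth.
- env.hand_in(): hands the job in; it is judged then, once.
The state is a dict: "clock": time; "joint_pos": joint angles; "qvel": joint speeds; "tau": joint torques, N m; "tcp_pos": TCP position; "orientation": TCP orientation; "wrist_force": force on the tool from outside, world axes, zero at the start; "ft_torque": the same for the moment, N m; "finger_gap": finger opening in m; "grip_force": force on a finger pad.
Only numpy, scipy, OpenCV 4.12 (cv2) and the standard library are available. Lean on these libraries where they do the work, as an engineer would, in place of code of your own. Each camera call takes 0.05 s, during which the arm holds its last target. There are 200 camera calls.

### The job

Make up two dosing kits from the stock on the bench. For the green shade, the white tray gets the yellow and the blue dye bottle, one in each well, and the large syringe with the grey plunger laid across the two V-notched rests at mid-barrel; for the red shade, the dark tray gets the red bottle in either well and the small syringe with the orange plunger across its rests. The bottles are glass: keep them upright and set them down gently, and leave the green bottle, the black bottle and the steel dye pot where they stand.

Things in the scene. Friction and masses are not known exactly. Their poses are not given: they have to be found in the camera images.
- yellow_bottle: Closed glass dye bottle, upright, about 150 g: yellow body 54 mm dia, 50 mm high, shoulder to 60 mm, white ribbed cap 39 mm dia from 62 to 86 mm, then a 29 mm collar with a yellow band and a yellow disc on top; 95 mm high in all. Grip it by the cap. Origin: centre of the underside, z up.
- blue_bottle: Closed glass dye bottle, upright, about 150 g: blue body 54 mm dia, 50 mm high, shoulder to 60 mm, white ribbed cap 39 mm dia from 62 to 86 mm, then a 29 mm collar with a yellow band and a blue disc on top; 95 mm high in all. Grip it by the cap. Origin: centre of the underside, z up.
- red_bottle: Closed glass dye bottle, upright, about 150 g: red body 54 mm dia, 50 mm high, shoulder to 60 mm, white ribbed cap 39 mm dia from 62 to 86 mm, then a 29 mm collar with a yellow band and a red disc on top; 95 mm high in all. Grip it by the cap. Origin: centre of the underside, z up.
- large_syringe: Large milky plastic syringe with a grey plunger, lying flat. Origin on the barrel axis at mid-barrel, 15 mm above what it lies on; x along the barrel to the nozzle. Barrel 30 mm dia, x -57 to +57 mm; finger flange 44 mm wide at its plunger end; plunger end x -88, nozzle tip x +71 mm; about 60 g. Grip it at mid-barrel.
- small_syringe: Small milky plastic syringe with an orange plunger, lying flat. Origin on the barrel axis at mid-barrel, 8.5 mm above what it lies on; x along the barrel to the nozzle. Barrel 17 mm dia, x -44 to +44 mm; finger flange 30 mm wide at its plunger end; plunger end x -73, nozzle tip x +58 mm; about 25 g. Grip it at mid-barrel.
- white_tray: White tray 164 x 154 mm (x, y), loose, 0.9 kg. Origin: centre of the underside; all in mm. Two wells 74 square inside, centres x -40/+40, y +36; floor z 5, wall tops z 25. Two steel V rests, 6 thick, at x -26/+26, y -50, for a syringe lying along x; the gap between is open for fingers. V: 45 deg flanks, 44 wide at top z 46, bottom z 24; syringe axis rests at z 45 (large), 36 (small).
- dark_tray: Near-black tray 164 x 154 mm (x, y), loose, 0.9 kg. Origin: centre of the underside; all in mm. Two wells 74 square inside, centres x -40/+40, y +36; floor z 5, wall tops z 25. Two steel V rests, 6 thick, at x -26/+26, y -50, for a syringe lying along x; the gap between is open for fingers. V: 45 deg flanks, 44 wide at top z 46, bottom z 24; syringe axis rests at z 45 (large), 36 (small).
- green_bottle: Closed glass dye bottle, upright, about 150 g: green body 54 mm dia, 50 mm high, shoulder to 60 mm, white ribbed cap 39 mm dia from 62 to 86 mm, then a 29 mm collar with a yellow band and a green disc on top; 95 mm high in all. Grip it by the cap. Origin: centre of the underside, z up. Not wanted: stays.
- black_bottle: Closed glass dye bottle, upright, about 150 g: black body 54 mm dia, 50 mm high, shoulder to 60 mm, white ribbed cap 39 mm dia from 62 to 86 mm, then a 29 mm collar with a yellow band and a black disc on top; 95 mm high in all. Grip it by the cap. Origin: centre of the underside, z up. Not wanted: stays.
- dye_pot: Stainless steel dyeing pot with a dark screw lid, 68 mm in diameter, 110 mm high, upright. Origin at the centre of its underside. Not wanted: stays.
There are look-alikes about, which are no part of the job. Of the things that look like the red_bottle, the smaller one is meant.

How it is judged:
At the end, for the whole second after the job is handed in: Each named bottle upright (0.1 rad) on a well's floor in its tray, within 14 mm of the centre in x and y; each syringe in both V rests of its tray: 18 mm along, 10 mm across, 6 mm in height, 0.15 rad; trays flat, all at rest; other bottles and pot upright within 30 mm of their start (((x of yellow_bottle in the frame of white_tray between -0.054 and -0.026 m and y of yellow_bottle in the frame of white_tray between 0.022 and 0.05 m and z of yellow_bottle in the frame of white_tray between 0 and 0.01 m and angle between yellow_bottle's own z axis and vertical below 0.1 rad) or (x of yellow_bottle in the frame of white_tray between 0.026 and 0.054 m and y of yellow_bottle in the frame of white_tray between 0.022 and 0.05 m and z of yellow_bottle in the frame of white_tray between 0 and 0.01 m and angle between yellow_bottle's own z axis and vertical below 0.1 rad)) and ((x of blue_bottle in the frame of white_tray between -0.054 and -0.026 m and y of blue_bottle in the frame of white_tray between 0.022 and 0.05 m and z of blue_bottle in the frame of white_tray between 0 and 0.01 m and angle between blue_bottle's own z axis and vertical below 0.1 rad) or (x of blue_bottle in the frame of white_tray between 0.026 and 0.054 m and y of blue_bottle in the frame of white_tray between 0.022 and 0.05 m and z of blue_bottle in the frame of white_tray between 0 and 0.01 m and angle between blue_bottle's own z axis and vertical below 0.1 rad)) and x of large_syringe in the frame of white_tray between -0.018 and 0.018 m and y of large_syringe in the frame of white_tray between -0.06 and -0.04 m and z of large_syringe in the frame of white_tray between 0.039 and 0.051 m and angle between the x axis of large_syringe and the x axis of white_tray, either way round below 0.15 rad and ((x of red_bottle in the frame of dark_tray between -0.054 and -0.026 m and y of red_bottle in the frame of dark_tray between 0.022 and 0.05 m and z of red_bottle in the frame of dark_tray between 0 and 0.01 m and angle between red_bottle's own z axis and vertical below 0.1 rad) or (x of red_bottle in the frame of dark_tray between 0.026 and 0.054 m and y of red_bottle in the frame of dark_tray between 0.022 and 0.05 m and z of red_bottle in the frame of dark_tray between 0 and 0.01 m and angle between red_bottle's own z axis and vertical below 0.1 rad)) and x of small_syringe in the frame of dark_tray between -0.018 and 0.018 m and y of small_syringe in the frame of dark_tray between -0.06 and -0.04 m and z of small_syringe in the frame of dark_tray between 0.03 and 0.042 m and angle between the x axis of small_syringe and the x axis of dark_tray, either way round below 0.15 rad and linear speed of each of yellow_bottle, blue_bottle, red_bottle, large_syringe, small_syringe, white_tray, dark_tray below 0.02 m/s and angle between each of white_tray, dark_tray's own z axis and vertical below 0.05 rad and distance of each of green_bottle, black_bottle, dye_pot from where it was at the start of the episode below 0.03 m and angle between each of green_bottle, black_bottle, dye_pot's own z axis and vertical below 0.1 rad); the robot touches nothing.
It fails at once if the green bottle, the black bottle or the dye pot is shifted by more than 30 mm or tipped (distance of any of green_bottle, black_bottle, dye_pot from where it was at the start of the episode above 0.03 m or angle between any of green_bottle, black_bottle, dye_pot's own z axis and vertical above 0.5 rad).
It fails at once if a yellow, blue or red bottle is tipped by more than 35 degrees (angle between any of yellow_bottle, blue_bottle, red_bottle's own z axis and vertical above 0.61 rad).
It fails at once if a glass bottle is dropped into a well (it arrives faster than 0.6 m/s) ((x of yellow_bottle in the frame of white_tray between -0.08 and 0.08 m and y of yellow_bottle in the frame of white_tray between -0.002 and 0.074 m and z of yellow_bottle in the frame of white_tray between -0.005 and 0.03 m and linear speed of yellow_bottle above 0.6 m/s) or (x of yellow_bottle in the frame of dark_tray between -0.08 and 0.08 m and y of yellow_bottle in the frame of dark_tray between -0.002 and 0.074 m and z of yellow_bottle in the frame of dark_tray between -0.005 and 0.03 m and linear speed of yellow_bottle above 0.6 m/s) or (x of blue_bottle in the frame of white_tray between -0.08 and 0.08 m and y of blue_bottle in the frame of white_tray between -0.002 and 0.074 m and z of blue_bottle in the frame of white_tray between -0.005 and 0.03 m and linear speed of blue_bottle above 0.6 m/s) or (x of blue_bottle in the frame of dark_tray between -0.08 and 0.08 m and y of blue_bottle in the frame of dark_tray between -0.002 and 0.074 m and z of blue_bottle in the frame of dark_tray between -0.005 and 0.03 m and linear speed of blue_bottle above 0.6 m/s) or (x of red_bottle in the frame of white_tray between -0.08 and 0.08 m and y of red_bottle in the frame of white_tray between -0.002 and 0.074 m and z of red_bottle in the frame of white_tray between -0.005 and 0.03 m and linear speed of red_bottle above 0.6 m/s) or (x of red_bottle in the frame of dark_tray between -0.08 and 0.08 m and y of red_bottle in the frame of dark_tray between -0.002 and 0.074 m and z of red_bottle in the frame of dark_tray between -0.005 and 0.03 m and linear speed of red_bottle above 0.6 m/s)).
It also fails if it takes over 120 s, if anything falls off the work surface, if the arm or the gripper's body presses on something with over 40 N, if the wrist force passes 120 N, or if a joint passes its speed limit or range.

## Working session

There is one attempt and no reset: what is moved stays moved. The work goes in short steps, Python scripts to look and compute and a tool call to move; the robot and the scene stay as the last step left them, time stands still between calls to the robot, and variables do not carry over. Pictures are saved under pics/ and viewed, at most 14 in all, crops included, and the job is handed in when it is done.

Besides the shell and the picture viewer there is one more tool, called after ">>>" as name([rows], argument=value, ...), one row to a line, values as JSON. carry_out: Moves the arm, as the interface text tells. Its arguments: {"type":"object","properties":{"series":{"type":"array","items":{"type":"object","properties":{"delta_rot":{"type":"array","items":{"type":"number"}},"travel":{"type":"array","items":{"type":"number"}},"fingers":{"type":"number"}}}},"squeeze":{"type":"number"}},"required":["series"]}

```bash
mkdir -p pics
cat > h.py <<'E'
import numpy as np, cv2, pickle
def cap(env,name,tag):
    s=env.get_state(); c=env.read_camera(name); c=dict(c)
    c['state']=s; pickle.dump(c,open(f'{tag}.pkl','wb'))
    cv2.imwrite(f'pics/{tag}.png',c['color'][:,:,::-1]); return c
def pose(c):
    if 'world_from_camera' in c: return np.array(c['world_from_camera'])
    from scipy.spatial.transform import Rotation as R
    s=c['state'];q=s['orientation'];T=np.eye(4);T[:3,:3]=R.from_quat([q[1],q[2],q[3],q[0]]).as_matrix();T[:3,3]=s['tcp_pos']
    return T@np.array(c['hand_eye'])
def K(c): return np.array([[c['fx'],0,c['cx']],[0,c['fy'],c['cy']],[0,0,1.]])
def px2w(c,uv,z):
    p=cv2.undistortPoints(np.array(uv,float).reshape(-1,1,2),K(c),np.array(c['D'],float)).reshape(-1,2)
    T=pose(c); d=np.c_[p[:,0],-p[:,1],-np.ones(len(p))]@T[:3,:3].T
    o=T[:3,3]; z=np.broadcast_to(z,len(p)); return o+d*((z-o[2])/d[:,2])[:,None]
def w2px(c,P):
    T=pose(c); q=(np.array(P,float).reshape(-1,3)-T[:3,3])@T[:3,:3]; q=q*[1,-1,-1]
    return cv2.projectPoints(q,np.zeros(3),np.zeros(3),K(c),np.array(c['D'],float))[0].reshape(-1,2)
E
python3 - <<'E'
from h import *
from workcell import env
for n in('top','scene'):
    c=cap(env,n,n+'0'); print(n,np.round(pose(c),3).tolist(),c['fx'],c['D'])
s=env.get_state(); print({k:np.round(v,3).tolist() for k,v in s.items()})
E
```

```text
top [[0.013, 0.998, -0.057, 0.55], [-1.0, 0.015, 0.024, 0.002], [0.024, 0.056, 0.998, 0.979], [0.0, 0.0, 0.0, 1.0]] 466.6224819111511 [-0.0843103  0.         0.         0.         0.       ]
scene [[-0.407, -0.787, 0.464, 1.023], [0.913, -0.348, 0.211, 0.169], [-0.004, 0.509, 0.861, 0.806], [0.0, 0.0, 0.0, 1.0]] 391.8931775405679 [-0.02179424  0.          0.          0.          0.        ]
{'clock': 0.1, 'joint_pos': [0.966, 0.314, 0.045, 1.304, -0.0, 1.431], 'qvel': [-0.001, -0.002, 0.002, 0.001, 0.001, 0.001], 'tau': [0.003, -48.173, 29.924, 0.013, -0.0, 0.0], 'tcp_pos': [0.257, 0.514, 0.23], 'orientation': [-0.0, 0.23, 0.973, -0.001], 'wrist_force': [0.048, -0.054, -0.273], 'ft_torque': [-0.045, -0.004, -0.008], 'grip_force': 0.0, 'finger_gap': 0.085}
```

View pics/top0.png

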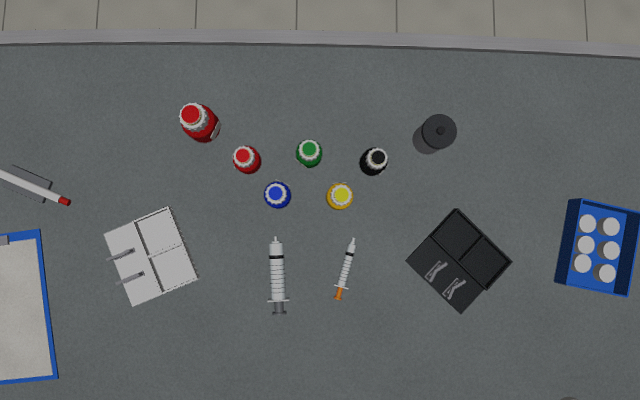

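View pics/scene0.png

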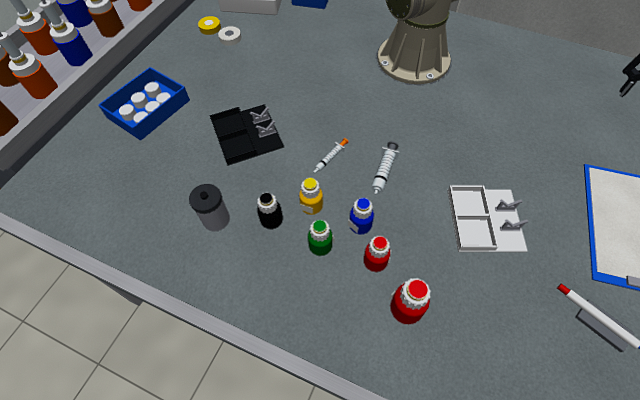

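Top view: the bottles have their discs at blue (276,194), yellow (340,196), small red (246,158), green (309,149) and black (377,156). The white tray is around (151,257) and the dark tray around (459,260). The large syringe is around (277,275) and the small one around (345,268). The large red look-alike is at (192,115). Next I'll crop and measure.

```bash
cat > m.py <<'E'
from h import *
c=pickle.load(open('top0.pkl','rb')); im=c['color'].astype(int)
hsv=cv2.cvtColor(c['color'],cv2.COLOR_RGB2HSV)
def comp(mask,near):
    n,l,st,ce=cv2.connectedComponentsWithStats(mask.astype(np.uint8))
    i=min(range(1,n),key=lambda k:np.hypot(*(ce[k]-near))+(1e3 if st[k,4]<25 else 0)); return ce[i],st[i]
H,S,V=hsv[...,0].astype(int),hsv[...,1].astype(int),hsv[...,2].astype(int)
yy,xx=np.mgrid[:400,:640]
for n,h,p in(('yellow',27,(340,196)),('blue',115,(276,194)),('red',0,(246,156)),('green',70,(309,149))):
    d=np.minimum(abs(H-h),180-abs(H-h))<14
    m=d&(S>110)&(np.hypot(xx-p[0],yy-p[1])<7)
    ce,st=comp(m,p); print(n,ce.round(1),st,px2w(c,ce,.095).round(4))
def crop(x0,y0,x1,y1,s,out):
    cv2.imwrite(out,cv2.resize(c['color'][y0:y1,x0:x1,::-1],None,fx=s,fy=s,interpolation=cv2.INTER_CUBIC))
a=c['color'][200:315,95:205,::-1];b=c['color'][200:315,400:520,::-1]; 
b=np.clip(b.astype(int)*2,0,255).astype(np.uint8)
s=c['color'][225:320,255:365,::-1]; t=c['color'][140:212,228:392,::-1]
cv2.imwrite('pics/trays.png',cv2.resize(np.hstack([a,b]),None,fx=3.4,fy=3.4,interpolation=cv2.INTER_CUBIC))
cv2.imwrite('pics/syr.png',cv2.resize(s,None,fx=6,fy=6,interpolation=cv2.INTER_CUBIC))
E
python3 m.py
```

```text
yellow [340.5 195.3] [335 190  12  12 122] [[ 0.5994 -0.0622  0.095 ]]
blue [275.5 193.4] [270 188  12  12 124] [[0.6012 0.0613 0.095 ]]
red [244.4 155.5] [240 150  10  12  99] [[0.6728 0.1219 0.095 ]]
green [308.8 148.5] [303 143  13  12 130] [[ 6.88e-01 -6.00e-04  9.50e-02]]
```

View pics/trays.png

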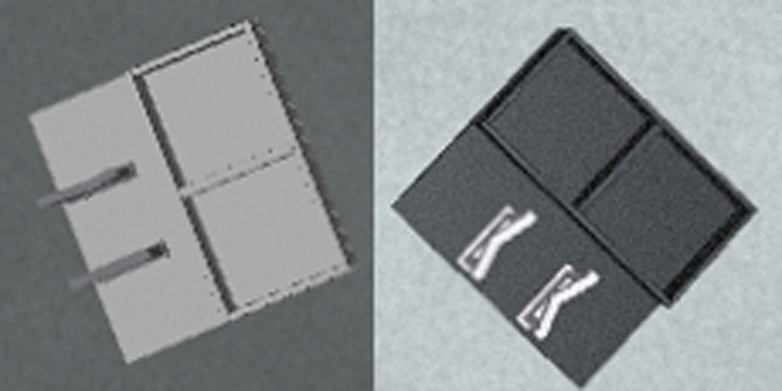

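View pics/syr.png

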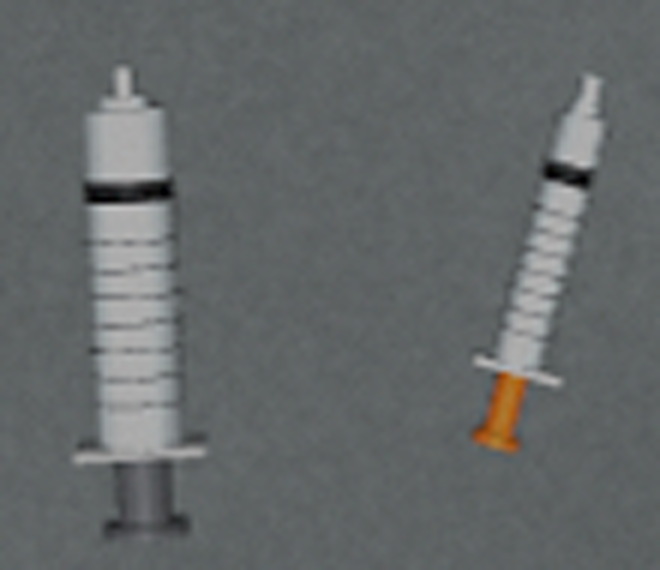

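Trays crop: the white tray's plate corners are at (30,117) and (128,362), and its wall corners at (250,22) and (350,267). The dark tray's plate corners are at (392,207) and (582,385), and its wall corners at (567,28) and (755,210). Syringe crop: the large one has its tip at (122,68), flange at (141,455) and plunger end at (147,535). The small one has its tip at (592,75), flange at (518,370) and plunger end at (496,445).

```bash
cat > m2.py <<'E'
from h import *
from scipy.optimize import least_squares
c=pickle.load(open('top0.pkl','rb'))
def fit(obj,px,g):
    obj=np.array(obj)/1000.; 
    def W(p): 
        C,S=np.cos(p[2]),np.sin(p[2]); return np.c_[obj[:,:2]@np.array([[C,S],[-S,C]])+p[:2],obj[:,2]]
    r=least_squares(lambda p:(w2px(c,W(p))-px).ravel(),g)
    print(r.x.round(4),'res',r.fun.reshape(-1,2).round(1).tolist()); return r.x
O=[(-82,-77,5),(82,-77,5),(-82,77,25),(82,77,25),(-82,-4,25),(82,-4,25)]
w=np.array([(30,117),(128,362),(250,22),(350,267),(133,72),(232,312)])/3.4+[95,200]-.35
d=(np.array([(392,207),(582,385),(567,28),(755,210),(482,122),(668,303)])-[374,0])/3.4+[400,200]-.35
for n,p,g in(('white',w,(.5,.3,3.1)),('dark',d,(.5,-.3,-2.3))):
    x=fit(O,p,g)
    C,S=np.cos(x[2]),np.sin(x[2]); R=np.array([[C,-S],[S,C]])
    for q in((-40,36),(40,36),(0,-50)): print(q,(R@np.array(q)/1000+x[:2]).round(4))
L=np.array([(122,68),(125,103),(141,455),(147,535)])/6+[255,225]-.4
s=np.array([(592,75),(518,370),(496,445)])/6+[255,225]-.4
fit([(71,0,15),(57,0,15),(-57,0,15),(-88,0,15)],L,(.5,0,0))
fit([(58,0,8.5),(-44,0,8.5),(-73,0,8.5)],s,(.5,-.1,0))
im=c['color'].astype(int);yy,xx=np.mgrid[:400,:640]
for p in((244,156),(377,155)):
    m=((im[...,0]>130)&(im[...,1]<80) if p[0]==244 else im.max(2)<45)&(np.hypot(xx-p[0],yy-p[1])<9)
    e=[xx[m].mean(),yy[m].mean()];print(p,m.sum(),e,px2w(c,e,.095).round(4))
from scipy.spatial.transform import Rotation as R
from workcell import env
T=R.from_quat(np.roll(env.get_state()['orientation'],-1)).as_matrix();print('tool y',T[:,1].round(3))
E
python3 m2.py
```

```text
[0.4733 0.3229 3.557 ] res [[0.5, -0.7], [0.9, -0.0], [0.0, -1.6], [1.0, 0.6], [-1.7, -1.0], [-0.7, 2.7]]
(-40, 36) [0.5245 0.3061]
(40, 36) [0.4513 0.2739]
(0, -50) [0.4532 0.3687]
[ 0.4707 -0.3168 -2.3184] res [[-0.5, -0.1], [-0.5, 0.9], [0.2, -1.0], [0.9, -0.4], [-1.0, -0.2], [0.9, 0.9]]
(-40, 36) [ 0.5243 -0.312 ]
(40, 36) [ 0.4699 -0.3707]
(0, -50) [ 0.434  -0.2829]
[0.4468 0.0613 0.0665] res [[0.1, 0.3], [-0.1, 1.3], [0.1, -1.7], [-0.1, 0.1]]
[ 0.4602 -0.0819 -0.2416] res [[-0.1, 0.6], [-0.0, -0.8], [0.1, 0.3]]
(244, 156) 141 [np.float64(242.15602836879432), np.float64(155.04964539007094)] [[0.6736 0.1262 0.095 ]]
(377, 155) 126 [np.float64(377.8095238095238), np.float64(156.8968253968254)] [[ 0.6743 -0.133   0.095 ]]
tool y [ 0.448  0.894 -0.002]
```

>>> carry_out([
  {"travel":[0.6,-0.8,0.2],"delta_rot":[0,0,0.88],"fingers":-1},
  {"travel":[0.6,-0.8,0.2],"delta_rot":[0,0,0.88],"fingers":-1},
  {"travel":[0.6,-0.8,0.2],"delta_rot":[0,0,0.88],"fingers":-1},
  {"travel":[0.6,-0.8,0.2],"delta_rot":[0,0,0.88],"fingers":-1},
  {"travel":[0.6,-0.8,0.2],"delta_rot":[0,0,0.88],"fingers":-1},
], squeeze=30)

```text
clock: 0.72
tcp_pos: [0.333, 0.4132, 0.256]
orientation: [-0.0, 0.011, 1.0, -0.0]
wrist_force: [1.2, 0.1, 0.6]
finger_gap: 0.0853
grip_force: 0.0
```

>>> carry_out([
  {"travel":[0.6,-0.8,0.2],"delta_rot":[0,0,0.88],"fingers":-1},
  {"travel":[0.6,-0.8,0.2],"delta_rot":[0,0,0.88],"fingers":-1},
  {"travel":[0.6,-0.8,0.2],"delta_rot":[0,0,0.88],"fingers":-1},
  {"travel":[0.6,-0.8,0.2],"delta_rot":[0,0,0.88],"fingers":-1},
  {"travel":[0.6,-0.8,0.2],"delta_rot":[0,0,0.88],"fingers":-1},
])

```text
clock: 1.35
tcp_pos: [0.408, 0.3132, 0.2811]
orientation: [-0.0, -0.208, 0.978, -0.0]
wrist_force: [0.7, 0.4, -0.5]
finger_gap: 0.0853
grip_force: 0.0
```

```bash
cat > look.py <<'E'
import sys
from h import *
from workcell import env
tag=sys.argv[1]
c=cap(env,'wrist',tag); s=c['state']
print('tcp',np.round(s['tcp_pos'],4),'q',np.round(s['orientation'],4),'j',np.round(s['joint_pos'],2)); print(pose(c).round(3).tolist())
im=c['color'][:,:,::-1].copy()
def dr(P,col):
    for p in w2px(c,P):
        if 0<=p[0]<640 and 0<=p[1]<400: cv2.circle(im,(int(p[0]+.5),int(p[1]+.5)),3,col,1)
for (x,y,a),col in(((.4733,.3229,3.557),(0,0,255)),((.4707,-.3168,-2.3184),(0,255,255))):
    O=np.array([(-82,-77,5),(82,-77,5),(-82,77,25),(82,77,25),(-82,-4,25),(82,-4,25)])/1e3
    C,S=np.cos(a),np.sin(a); dr(np.c_[O[:,:2]@np.array([[C,S],[-S,C]])+[x,y],O[:,2]],col)
dr([(.5994,-.0622,.095),(.6012,.0613,.095),(.6736,.1262,.095)],(255,0,255))
cv2.imwrite(f'pics/{tag}.png',cv2.resize(im,(800,500)))
E
python3 look.py w1
```

```text
tcp [0.408  0.3132 0.2811] q [-4.000e-04 -2.075e-01  9.782e-01 -1.000e-04] j [ 0.5   0.19 -0.    1.39  0.    0.08]
[[-0.405, -0.879, -0.253, 0.344], [0.914, -0.389, -0.112, 0.286], [0.0, -0.277, 0.961, 0.424], [0.0, 0.0, 0.0, 1.0]]
```

View pics/w1.png

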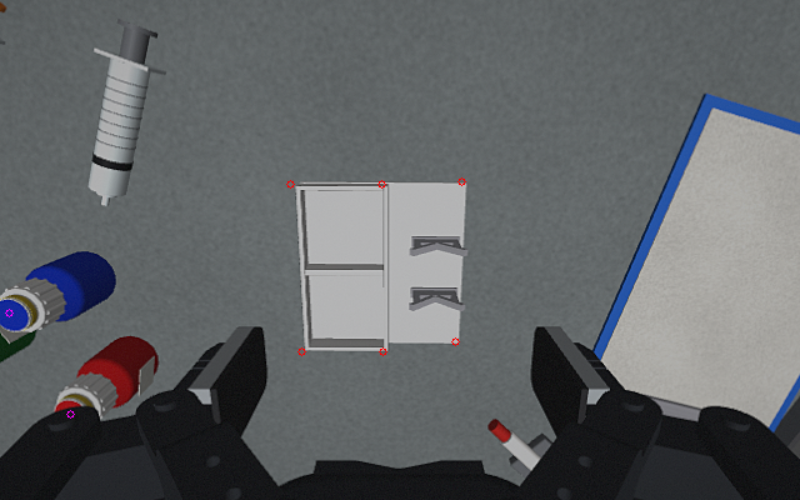

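The wrist view shows the white tray: wall corners at about (296,186) and (303,352), plate corners at (467,183) and (459,343), divider ends at (388,185) and (388,351). My model is 4–8 mm off at one corner, so I'll refit and combine with the bottle tops.

```bash
cat > fitw.py <<'E'
from h import *
from scipy.optimize import least_squares
def fit(cs,O,P,g):
    # tray pose from wrist picture, P in 1.25x pixels; last param: divider outer y, plate z
    P=np.array(P)/1.25-.1
    def W(p):
        o=np.array(O,float)/1e3; o[4:6,1]=p[3]; C,S=np.cos(p[2]),np.sin(p[2])
        return np.c_[o[:,:2]@np.array([[C,S],[-S,C]])+p[:2],o[:,2]]
    r=least_squares(lambda p:(w2px(cs,W(p))-P).ravel(),g); x=r.x
    print(x.round(4),'res',r.fun.reshape(-1,2).round(1).tolist())
    C,S=np.cos(x[2]),np.sin(x[2]); R=np.array([[C,-S],[S,C]])
    for q in((-40,36),(40,36),(0,-50)): print(q,(R@np.array(q)/1000+x[:2]).round(4))
O=[(-82,-77,5),(82,-77,5),(-82,77,25),(82,77,25),(-82,-4,25),(82,-4,25)]
if __name__=='__main__':
    c=pickle.load(open('w1.pkl','rb'))
    fit(c,O,[(467,183),(459,343),(296,186),(303,352),(388,185),(388,351)],(.47,.32,3.55,-.004))
    g=cv2.cvtColor(c['color'],cv2.COLOR_RGB2GRAY)
    cv2.imwrite('pics/w1c.png',cv2.resize(c['color'][135:295,225:385,::-1],None,fx=3.7,fy=3.7,interpolation=cv2.INTER_CUBIC))
E
python3 fitw.py
```

```text
[0.4805 0.3229 0.4521 0.0126] res [[-142.0, 6.9], [-122.6, 5.5], [129.0, 2.3], [123.3, 2.2], [-2.6, 5.1], [3.2, 4.7]]
(-40, 36) [0.4288 0.3378]
(40, 36) [0.5008 0.3727]
(0, -50) [0.5024 0.2779]
```

View pics/w1c.png

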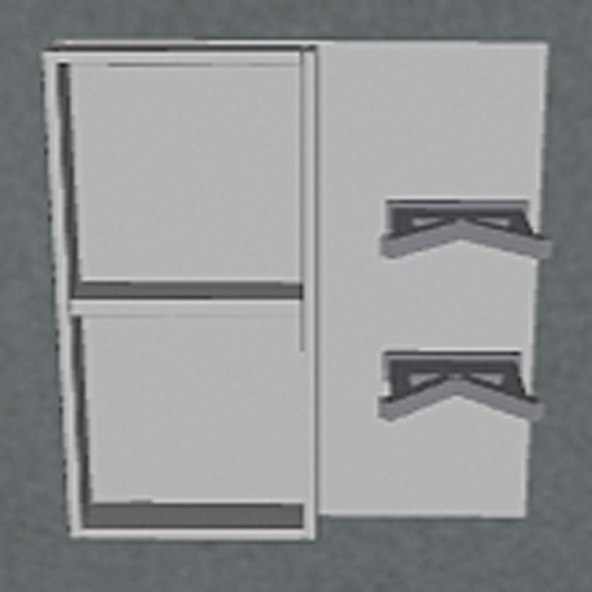

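The crop shows image-up is tray +x. Upper points: (547,44), (43,52), (317,45). Lower points: (525,516), (72,538), (314,539). Redoing the fit with those.

Run:
```python
from fitw import *
c=pickle.load(open('w1.pkl','rb'))
P=(np.array([(525,516),(547,44),(72,538),(43,52),(314,539),(317,45)])/3.7+[225,135]-.35)*1.25
fit(c,O,P,(.47,.32,3.55,-.004))
```

```text
[ 0.4719  0.3267  3.5516 -0.0045] res [[0.1, -0.1], [0.3, -0.6], [-0.3, 0.7], [-0.1, -1.5], [0.4, 0.9], [-0.4, 0.9]]
(-40, 36) [0.5229 0.3096]
(40, 36) [0.4495 0.2778]
(0, -50) [0.4519 0.3726]
```

>>> carry_out([
  {"travel":[0.77,-1,-0.4],"fingers":-1},
  {"travel":[0.77,-1,-0.4],"fingers":-1},
  {"travel":[0.77,-1,-0.4],"fingers":-1},
  {"travel":[0.77,-1,-0.4],"fingers":-1},
  {"travel":[0.77,-1,-0.4],"fingers":-1},
])

```text
invalid input
```

>>> carry_out([
  {"travel":[0.77,-1,-0.4],"fingers":-1},
  {"travel":[0.77,-1,-0.4],"fingers":-1},
  {"travel":[0.77,-1,-0.4],"fingers":-1},
  {"travel":[0.77,-1,-0.4],"fingers":-1},
  {"travel":[0.77,-1,-0.4],"fingers":-1},
])

```text
invalid input
```

```bash
cat > disc.py <<'E'
import sys
from h import *
from workcell import env
G={'yellow':(27,.5994,-.0622),'blue':(115,.6012,.0613),'red':(0,.6736,.1262),'green':(68,.688,-.0006)}
def discs(c,z=.095,names=None):
    hsv=cv2.cvtColor(c['color'],cv2.COLOR_RGB2HSV).astype(int); yy,xx=np.mgrid[:400,:640]; out={}
    for n in names or G:
        h,x,y=G[n]; p=w2px(c,(x,y,z))[0]
        if not(0<p[0]<640 and 0<p[1]<400): print(n,'out',p.round()); continue
        r=np.linalg.norm(w2px(c,(x+.0145,y,z))[0]-p)
        d=abs(hsv[...,0]-h); m=(np.minimum(d,180-d)<12)&(hsv[...,1]>130)&(hsv[...,2]>60)&(np.hypot(xx-p[0],yy-p[1])<1.6*r)
        k,l,st,ce=cv2.connectedComponentsWithStats(m.astype(np.uint8))
        if k<2: print(n,'none',p); continue
        i=1+np.argmax(st[1:,4]); print(n,'exp',p.round(),'r',r.round(1),'bbox',st[i],px2w(c,ce[i],z)[0].round(4))
if __name__=='__main__':
    c=cap(env,'wrist',sys.argv[1]); print('tcp',np.round(c['state']['tcp_pos'],4)); discs(c,float(sys.argv[2]) if len(sys.argv)>2 else .095)
E
python3 disc.py w2
```

```text
tcp [0.4098 0.3115 0.2817]
yellow out [-117.  199.]
blue exp [ 10. 249.] r 12.4 bbox [  0 238  26  25 498] [0.6019 0.0629 0.095 ]
red exp [ 59. 329.] r 11.0 bbox [ 47 319  22   9 127] [0.6672 0.1223 0.095 ]
green out [-64. 297.]
```

>>> carry_out([
  {"travel":[0.77,-1,-0.4],"delta_rot":[0,0,0],"fingers":-1},
  {"travel":[0.77,-1,-0.4],"delta_rot":[0,0,0],"fingers":-1},
  {"travel":[0.77,-1,-0.4],"delta_rot":[0,0,0],"fingers":-1},
  {"travel":[0.77,-1,-0.4],"delta_rot":[0,0,0],"fingers":-1},
  {"travel":[0.77,-1,-0.4],"delta_rot":[0,0,0],"fingers":-1},
])

```text
clock: 2.08
tcp_pos: [0.504, 0.1888, 0.2305]
orientation: [-0.0, -0.206, 0.979, 0.0]
wrist_force: [-0.6, -0.0, -0.0]
finger_gap: 0.0854
grip_force: 0.0
```

>>> carry_out([
  {"travel":[0.77,-1,-0.4],"delta_rot":[0,0,0],"fingers":-1},
  {"travel":[0.77,-1,-0.4],"delta_rot":[0,0,0],"fingers":-1},
  {"travel":[0.77,-1,-0.4],"delta_rot":[0,0,0],"fingers":-1},
  {"travel":[0.77,-1,-0.4],"delta_rot":[0,0,0],"fingers":-1},
  {"travel":[0.77,-1,-0.4],"delta_rot":[0,0,0],"fingers":-1},
])

```text
clock: 2.7
tcp_pos: [0.6004, 0.064, 0.1804]
orientation: [-0.0, -0.206, 0.979, 0.0]
wrist_force: [0.7, -0.1, 0.8]
finger_gap: 0.0856
grip_force: 0.0
```

```bash
python3 disc.py w2
```

```text
tcp [0.6004 0.064  0.1804]
yellow exp [132. 129.] r 22.1 bbox [ 110  110   43   43 1454] [ 0.6006 -0.0625  0.095 ]
blue exp [312. 208.] r 20.7 bbox [ 296  191   39   39 1205] [0.6018 0.0636 0.095 ]
red exp [354. 328.] r 17.5 bbox [338 313  36  32 898] [0.6734 0.1274 0.095 ]
green exp [183. 282.] r 17.8 bbox [166 266  20  14 105] [ 0.682 -0.008  0.095]
```

>>> carry_out([
  {"travel":[0,0,-1],"delta_rot":[0,0,0],"fingers":-1},
  {"travel":[0,0,-1],"delta_rot":[0,0,0],"fingers":-1},
  {"travel":[0,0,-1],"delta_rot":[0,0,0],"fingers":-1},
  {"travel":[0,0,-1],"delta_rot":[0,0,0],"fingers":-1},
  {"travel":[0,0,-1],"delta_rot":[0,0,0],"fingers":-0.5},
])

```text
clock: 3.38
tcp_pos: [0.5997, 0.0649, 0.0551]
orientation: [-0.0, -0.206, 0.979, 0.0]
wrist_force: [-1.0, -0.1, 0.8]
finger_gap: 0.0699
grip_force: 0.0
```

>>> carry_out([
  {"travel":[0,0,0],"delta_rot":[0,0,0],"fingers":1},
  {"travel":[0,0,0],"delta_rot":[0,0,0],"fingers":1},
  {"travel":[0,0,0],"delta_rot":[0,0,0],"fingers":1},
  {"travel":[0,0,0],"delta_rot":[0,0,0],"fingers":1},
  {"travel":[0,0,0.2],"delta_rot":[0,0,0],"fingers":1},
])

```text
clock: 4.0
tcp_pos: [0.6, 0.0641, 0.0615]
orientation: [-0.0, -0.206, 0.979, 0.0]
wrist_force: [-0.2, -0.1, -1.5]
finger_gap: 0.0378
grip_force: 32.9
```

>>> carry_out([
  {"travel":[0,0,1],"delta_rot":[0,0,0],"fingers":1},
  {"travel":[-0.3,0.8,1],"delta_rot":[0,0,0],"fingers":1},
  {"travel":[-0.3,1,0],"delta_rot":[0,0,0],"fingers":1},
  {"travel":[-0.3,1,0],"delta_rot":[0,0,0],"fingers":1},
  {"travel":[-0.3,1,0],"delta_rot":[0,0,0],"fingers":1},
])

```text
clock: 4.62
tcp_pos: [0.5702, 0.1597, 0.112]
orientation: [0.0, -0.206, 0.979, 0.0]
wrist_force: [0.4, -0.0, -2.2]
finger_gap: 0.0382
grip_force: 33.0
```

>>> carry_out([
  {"travel":[-0.3,1,0],"delta_rot":[0,0,0],"fingers":1},
  {"travel":[-0.3,1,0],"delta_rot":[0,0,0],"fingers":1},
  {"travel":[-0.3,1,0],"delta_rot":[0,0,0],"fingers":1},
  {"travel":[-0.4,1,0],"delta_rot":[0,0,0],"fingers":1},
  {"travel":[-0.4,1,0],"delta_rot":[0,0,0],"fingers":1},
])

```text
clock: 5.25
tcp_pos: [0.5276, 0.2848, 0.1119]
orientation: [0.0, -0.206, 0.979, 0.0]
wrist_force: [-0.6, 0.5, -2.1]
finger_gap: 0.0382
grip_force: 33.0
```

>>> carry_out([
  {"travel":[-0.1,0.5,0],"delta_rot":[0,0,0],"fingers":1},
  {"travel":[0,0.5,0],"delta_rot":[0,0,0],"fingers":1},
  {"travel":[0,0,0],"delta_rot":[0,0,0],"fingers":1},
])

```text
clock: 5.62
tcp_pos: [0.5257, 0.3094, 0.1114]
orientation: [0.0, -0.206, 0.978, 0.0]
wrist_force: [-0.2, -1.2, -1.3]
finger_gap: 0.0381
grip_force: 33.0
```

>>> carry_out([
  {"travel":[-0.1,0,-0.5],"delta_rot":[0,0,0],"fingers":1},
  {"travel":[0,0,-0.6],"delta_rot":[0,0,0],"fingers":1},
  {"travel":[0,0,-0.5],"delta_rot":[0,0,0],"fingers":1},
  {"travel":[0,0,-0.3],"delta_rot":[0,0,0],"fingers":1},
  {"travel":[0,0,-0.1],"delta_rot":[0,0,0],"fingers":1},
])

```text
clock: 6.25
tcp_pos: [0.5227, 0.3087, 0.0614]
orientation: [-0.0, -0.206, 0.979, -0.0]
wrist_force: [-2.5, -3.5, 11.5]
finger_gap: 0.0382
grip_force: 34.0
```

>>> carry_out([
  {"travel":[0,0,0],"delta_rot":[0,0,0],"fingers":-1},
  {"travel":[0,0,0],"delta_rot":[0,0,0],"fingers":-1},
  {"travel":[0,0,0],"delta_rot":[0,0,0],"fingers":-1},
  {"travel":[0,0,0.8],"delta_rot":[0,0,0],"fingers":-1},
  {"travel":[0,0,1],"delta_rot":[0,0,0],"fingers":-1},
])

```text
clock: 6.88
tcp_pos: [0.5223, 0.3089, 0.1063]
orientation: [-0.001, -0.206, 0.979, -0.0]
wrist_force: [0.8, -0.4, 0.2]
finger_gap: 0.0849
grip_force: 0.0
```

>>> carry_out([
  {"travel":[0,0,1],"delta_rot":[0,0,0],"fingers":-1},
  {"travel":[0.2,-1,1],"delta_rot":[0,0,0],"fingers":-1},
  {"travel":[0.2,-1,1],"delta_rot":[0,0,0],"fingers":-1},
  {"travel":[0.2,-1,0],"delta_rot":[0,0,0],"fingers":-1},
  {"travel":[0.2,-1,0],"delta_rot":[0,0,0],"fingers":-1},
])

```text
clock: 7.5
tcp_pos: [0.5433, 0.2084, 0.1821]
orientation: [0.001, -0.206, 0.979, 0.0]
wrist_force: [-0.1, 0.3, 1.0]
finger_gap: 0.0852
grip_force: 0.0
```

Run:
```python
import disc
from h import *
from workcell import env
disc.G={'blue':(115,.5229,.3096)}
c=cap(env,'wrist','w3'); print(c['state']['tcp_pos']); disc.discs(c,.1)
```

```text
[0.54326362 0.20842711 0.18210052]
blue exp [466. 241.] r 21.0 bbox [ 447  226   40   37 1151] [0.5247 0.311  0.1   ]
```

>>> carry_out([
  {"travel":[0.2,-1,0],"delta_rot":[0,0,0],"fingers":-1},
  {"travel":[0.2,-1,0],"delta_rot":[0,0,0],"fingers":-1},
  {"travel":[0.2,-1,0],"delta_rot":[0,0,0],"fingers":-1},
  {"travel":[0.2,-1,0],"delta_rot":[0,0,0],"fingers":-1},
  {"travel":[0.2,-1,0],"delta_rot":[0,0,0],"fingers":-1},
])

```text
clock: 8.18
tcp_pos: [0.568, 0.0835, 0.1815]
orientation: [0.0, -0.206, 0.979, 0.0]
wrist_force: [-0.3, -0.1, 0.1]
finger_gap: 0.0852
grip_force: 0.0
```

>>> carry_out([
  {"travel":[0.2,-1,0],"delta_rot":[0,0,0],"fingers":-1},
  {"travel":[0.2,-1,0],"delta_rot":[0,0,0],"fingers":-1},
  {"travel":[0.3,-1,0],"delta_rot":[0,0,0],"fingers":-1},
  {"travel":[0.3,-1,0],"delta_rot":[0,0,0],"fingers":-1},
  {"travel":[0.2,-1,0],"delta_rot":[0,0,0],"fingers":-1},
])

```text
clock: 8.8
tcp_pos: [0.5982, -0.0416, 0.1814]
orientation: [0.0, -0.206, 0.979, 0.0]
wrist_force: [0.0, -0.2, -0.2]
finger_gap: 0.0854
grip_force: 0.0
```

>>> carry_out([
  {"travel":[0.05,-0.8,0],"delta_rot":[0,0,0],"fingers":-1},
  {"travel":[0,0,-1],"delta_rot":[0,0,0],"fingers":-1},
  {"travel":[0,0,-1],"delta_rot":[0,0,0],"fingers":-1},
  {"travel":[0,0,-1],"delta_rot":[0,0,0],"fingers":-1},
  {"travel":[0,0,-1],"delta_rot":[0,0,0],"fingers":-1},
])

```text
clock: 9.43
tcp_pos: [0.5989, -0.0609, 0.0807]
orientation: [0.0, -0.206, 0.979, 0.0]
wrist_force: [0.7, -0.2, -0.7]
finger_gap: 0.0856
grip_force: 0.0
```

>>> carry_out([
  {"travel":[0,0,-1],"delta_rot":[0,0,0],"fingers":-0.5},
  {"travel":[0,0,0],"delta_rot":[0,0,0],"fingers":1},
  {"travel":[0,0,0],"delta_rot":[0,0,0],"fingers":1},
  {"travel":[0,0,0],"delta_rot":[0,0,0],"fingers":1},
  {"travel":[0,0,0],"delta_rot":[0,0,0],"fingers":1},
])

```text
clock: 10.05
tcp_pos: [0.5994, -0.061, 0.057]
orientation: [0.0, -0.206, 0.979, -0.0]
wrist_force: [-0.5, 0.1, -1.8]
finger_gap: 0.038
grip_force: 32.7
```

>>> carry_out([
  {"travel":[0,0,1],"delta_rot":[0,0,0],"fingers":1},
  {"travel":[-0.4,0.8,1],"delta_rot":[0,0,0],"fingers":1},
  {"travel":[-0.4,1,0.4],"delta_rot":[0,0,0],"fingers":1},
  {"travel":[-0.4,1,0],"delta_rot":[0,0,0],"fingers":1},
  {"travel":[-0.4,1,0],"delta_rot":[0,0,0],"fingers":1},
])

```text
clock: 10.68
tcp_pos: [0.5588, 0.0348, 0.117]
orientation: [0.0, -0.206, 0.979, -0.0]
wrist_force: [1.1, -0.0, -1.5]
finger_gap: 0.0385
grip_force: 32.8
```

>>> carry_out([
  {"travel":[-0.4,1,0],"delta_rot":[0,0,0],"fingers":1},
  {"travel":[-0.4,1,0],"delta_rot":[0,0,0],"fingers":1},
  {"travel":[-0.5,1,0],"delta_rot":[0,0,0],"fingers":1},
  {"travel":[-0.5,1,0],"delta_rot":[0,0,0],"fingers":1},
  {"travel":[-0.5,1,0],"delta_rot":[0,0,0],"fingers":1},
])

```text
clock: 11.3
tcp_pos: [0.5011, 0.1599, 0.1167]
orientation: [0.0, -0.206, 0.979, 0.0]
wrist_force: [0.4, -0.3, -2.1]
finger_gap: 0.0375
grip_force: 32.8
```

>>> carry_out([
  {"travel":[-0.5,1,0],"delta_rot":[0,0,0],"fingers":1},
  {"travel":[-0.5,1,0],"delta_rot":[0,0,0],"fingers":1},
  {"travel":[-0.5,1,0],"delta_rot":[0,0,0],"fingers":1},
  {"travel":[-0.5,0.7,0],"delta_rot":[0,0,0],"fingers":1},
  {"travel":[0,0,0],"delta_rot":[0,0,0],"fingers":1},
])

```text
clock: 11.92
tcp_pos: [0.4506, 0.2525, 0.1166]
orientation: [-0.0, -0.207, 0.978, 0.0]
wrist_force: [-0.2, -0.4, -1.3]
finger_gap: 0.038
grip_force: 32.8
```

>>> carry_out([
  {"travel":[0,1,0],"delta_rot":[0,0,0],"fingers":1},
  {"travel":[0,0,-0.8],"delta_rot":[0,0,0],"fingers":1},
  {"travel":[0,0,-0.7],"delta_rot":[0,0,0],"fingers":1},
  {"travel":[0,0,-0.5],"delta_rot":[0,0,0],"fingers":1},
  {"travel":[0,0,-0.2],"delta_rot":[0,0,0],"fingers":1},
])

```text
clock: 12.55
tcp_pos: [0.4521, 0.2758, 0.0615]
orientation: [0.0, -0.206, 0.979, -0.0]
wrist_force: [-3.9, -7.4, 23.5]
finger_gap: 0.0385
grip_force: 35.1
```

>>> carry_out([
  {"travel":[0,0,0],"delta_rot":[0,0,0],"fingers":1},
])

```text
clock: 12.68
tcp_pos: [0.4522, 0.2763, 0.0618]
orientation: [0.001, -0.206, 0.979, 0.0]
wrist_force: [-0.1, 0.5, -1.8]
finger_gap: 0.0379
grip_force: 32.4
```

>>> carry_out([
  {"travel":[0,0,-0.05],"delta_rot":[0,0,0],"fingers":-1},
  {"travel":[0,0,0],"delta_rot":[0,0,0],"fingers":-1},
  {"travel":[0,0,0],"delta_rot":[0,0,0],"fingers":-1},
  {"travel":[0,0,0.8],"delta_rot":[0,0,0],"fingers":-1},
  {"travel":[0,0,1],"delta_rot":[0,0,0],"fingers":-1},
])

```text
clock: 13.3
tcp_pos: [0.451, 0.2763, 0.1051]
orientation: [-0.001, -0.206, 0.979, -0.0]
wrist_force: [0.2, 0.2, -0.5]
finger_gap: 0.0854
grip_force: 0.0
```

>>> carry_out([
  {"travel":[0,0,1],"delta_rot":[0,0,0],"fingers":-1},
  {"travel":[0,0,1],"delta_rot":[0,0,0],"fingers":-1},
  {"travel":[1,-0.7,1],"delta_rot":[0,0,0],"fingers":-1},
  {"travel":[1,-0.7,0],"delta_rot":[0,0,0.5],"fingers":-1},
  {"travel":[1,-0.7,0],"delta_rot":[0,0,0.6],"fingers":-1},
])

```text
clock: 13.92
tcp_pos: [0.5275, 0.2237, 0.1808]
orientation: [0.001, -0.261, 0.965, 0.0]
wrist_force: [-0.1, 0.2, -0.8]
finger_gap: 0.0851
grip_force: 0.0
```

>>> carry_out([
  {"travel":[1,-0.7,0],"delta_rot":[0,0,0.6],"fingers":-1},
  {"travel":[1,-0.7,0],"delta_rot":[0,0,0.6],"fingers":-1},
  {"travel":[1,-0.7,0],"delta_rot":[0,0,0.6],"fingers":-1},
  {"travel":[1,-0.7,0],"delta_rot":[0,0,0.6],"fingers":-1},
  {"travel":[1,-0.6,0],"delta_rot":[0,0,0.6],"fingers":-1},
])

```text
clock: 14.55
tcp_pos: [0.6523, 0.1384, 0.18]
orientation: [-0.0, -0.402, 0.916, 0.0]
wrist_force: [0.4, -0.6, 0.4]
finger_gap: 0.0852
grip_force: 0.0
```

Run:
```python
import disc
from h import *
from workcell import env
disc.G.update(yellow=(27,.4495,.2778),blue=(115,.5229,.3096))
c=cap(env,'wrist','w4'); print(c['state']['tcp_pos']); disc.discs(c,.1,['yellow','blue']); disc.discs(c,.095,['red'])
```

```text
[0.6522998  0.13835814 0.18003563]
yellow out [705. 156.]
blue exp [627. 263.] r 22.8 bbox [606 249  34  36 975] [0.5256 0.3106 0.1   ]
red exp [281. 215.] r 20.7 bbox [ 263  197   40   39 1197] [0.6731 0.1273 0.095 ]
```

>>> carry_out([
  {"travel":[0.8,-0.4,0],"delta_rot":[0,0,0],"fingers":-1},
  {"travel":[0,0,-1],"delta_rot":[0,0,0],"fingers":-1},
  {"travel":[0,0,-1],"delta_rot":[0,0,0],"fingers":-1},
  {"travel":[0,0,-1],"delta_rot":[0,0,0],"fingers":-1},
  {"travel":[0,0,-1],"delta_rot":[0,0,0],"fingers":-1},
])

```text
clock: 15.22
tcp_pos: [0.6714, 0.1292, 0.0793]
orientation: [0.0, -0.401, 0.916, 0.0]
wrist_force: [-0.1, 0.4, 0.3]
finger_gap: 0.0853
grip_force: 0.0
```

>>> carry_out([
  {"travel":[0,0,-1],"delta_rot":[0,0,0],"fingers":-0.5},
  {"travel":[0,0,0],"delta_rot":[0,0,0],"fingers":1},
  {"travel":[0,0,0],"delta_rot":[0,0,0],"fingers":1},
  {"travel":[0,0,0],"delta_rot":[0,0,0],"fingers":1},
  {"travel":[0,0,0],"delta_rot":[0,0,0],"fingers":1},
])

```text
clock: 15.85
tcp_pos: [0.672, 0.1291, 0.056]
orientation: [0.001, -0.401, 0.916, -0.0]
wrist_force: [-0.1, 0.5, -0.6]
finger_gap: 0.0389
grip_force: 30.6
```

>>> carry_out([
  {"travel":[0,0,1],"delta_rot":[0,0,0],"fingers":1},
  {"travel":[0,0,1],"delta_rot":[0,0,0],"fingers":1},
  {"travel":[-0.3,0,1],"delta_rot":[0,0,0],"fingers":1},
  {"travel":[-0.4,-0.8,1],"delta_rot":[0,0,0],"fingers":1},
  {"travel":[-0.4,-1,1],"delta_rot":[0,0,0],"fingers":1},
])

```text
clock: 16.48
tcp_pos: [0.6437, 0.0842, 0.1813]
orientation: [0.0, -0.402, 0.916, -0.0]
wrist_force: [-0.7, 0.3, -1.1]
finger_gap: 0.0384
grip_force: 30.7
```

>>> carry_out([
  {"travel":[-0.4,-1,0.4],"delta_rot":[0,0,0],"fingers":1},
  {"travel":[-0.4,-1,0],"delta_rot":[0,0,0],"fingers":1},
  {"travel":[-0.4,-1,0],"delta_rot":[0,0,0],"fingers":1},
  {"travel":[-0.4,-1,0],"delta_rot":[0,0,0],"fingers":1},
  {"travel":[-0.4,-1,0],"delta_rot":[0,0,0],"fingers":1},
])

```text
clock: 17.1
tcp_pos: [0.5937, -0.0417, 0.1906]
orientation: [0.0, -0.401, 0.916, -0.0]
wrist_force: [-0.3, -0.1, -0.5]
finger_gap: 0.0383
grip_force: 30.7
```

>>> carry_out([
  {"travel":[-0.4,-1,0],"delta_rot":[0,0,0],"fingers":1},
  {"travel":[-0.4,-1,0],"delta_rot":[0,0,0],"fingers":1},
  {"travel":[-0.4,-1,0],"delta_rot":[0,0,0],"fingers":1},
  {"travel":[-0.4,-1,0],"delta_rot":[0,0,0],"fingers":1},
  {"travel":[-0.4,-1,0],"delta_rot":[0,0,0],"fingers":1},
])

```text
clock: 17.73
tcp_pos: [0.5437, -0.1668, 0.1906]
orientation: [0.0, -0.401, 0.916, -0.0]
wrist_force: [0.1, -0.2, -1.2]
finger_gap: 0.0385
grip_force: 30.7
```

```bash
python3 look.py w5
python3 - <<'E'
from h import *
c=pickle.load(open('w5.pkl','rb')); u=w2px(c,[(.4707,-.3168,.01)])[0].astype(int); print(u)
im=c['color'][:,:,::-1]; x0,y0=max(0,min(u[0]-130,380)),max(0,min(u[1]-95,210)); print(x0,y0)
b=np.clip(im[y0:y0+190,x0:x0+260].astype(int)*2.2,0,255).astype(np.uint8)
cv2.imwrite('pics/w5c.png',cv2.resize(b,None,fx=3,fy=3,interpolation=cv2.INTER_CUBIC))
E
```

```text
tcp [ 0.5437 -0.1668  0.1906] q [ 3.000e-04 -4.010e-01  9.161e-01 -3.000e-04] j [-0.44  0.31 -0.05  1.2   0.   -1.26]
[[-0.734, -0.652, -0.189, 0.496], [0.679, -0.705, -0.203, -0.217], [-0.001, -0.278, 0.961, 0.334], [0.0, 0.0, 0.0, 1.0]]
[256 -19]
126 0
```

View pics/w5c.png

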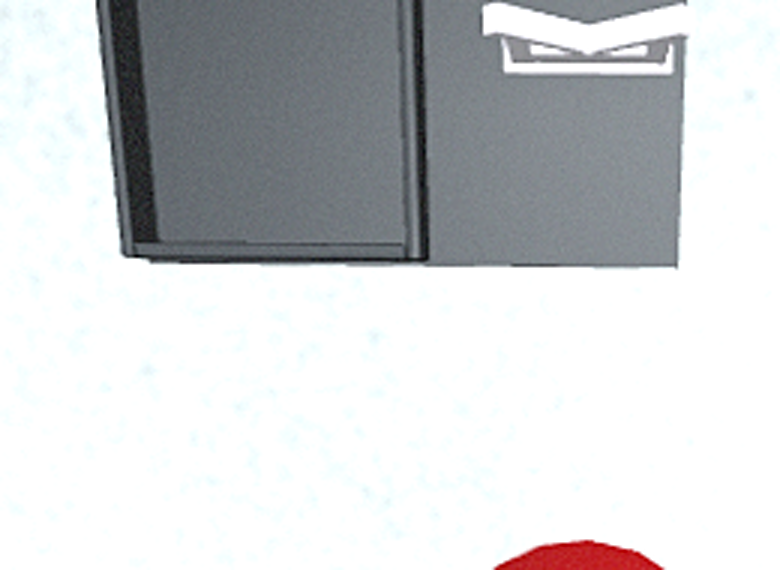

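The crop shows only the near half of the dark tray (wall corner (128,255), plate corner (678,266)). The rest is out of view, so I'll move closer and look again.

>>> carry_out([
  {"travel":[-0.3,-1,0.2],"delta_rot":[0,0,0],"fingers":1},
  {"travel":[-0.3,-1,0.2],"delta_rot":[0,0,0],"fingers":1},
  {"travel":[-0.2,-1,0],"delta_rot":[0,0,0],"fingers":1},
  {"travel":[0,-1,0],"delta_rot":[0,0,0],"fingers":1},
  {"travel":[0,0,0],"delta_rot":[0,0,0],"fingers":1},
])

```text
clock: 18.4
tcp_pos: [0.5242, -0.2678, 0.2001]
orientation: [0.0, -0.4, 0.917, -0.0]
wrist_force: [0.5, -0.0, -1.7]
finger_gap: 0.0382
grip_force: 30.8
```

```bash
python3 look.py w6
python3 - <<'E'
from h import *
c=pickle.load(open('w6.pkl','rb')); u=w2px(c,[(.4707,-.3168,.01)])[0].astype(int); print(u)
im=c['color'][:,:,::-1]; x0,y0=max(0,min(u[0]-130,380)),max(0,min(u[1]-95,210)); print(x0,y0)
b=np.clip(im[y0:y0+200,x0:x0+260].astype(int)*2.2,0,255).astype(np.uint8)
cv2.imwrite('pics/w6c.png',cv2.resize(b,None,fx=3,fy=3,interpolation=cv2.INTER_CUBIC))
E
```

```text
tcp [ 0.5242 -0.2678  0.2001] q [ 1.000e-04 -4.000e-01  9.165e-01 -3.000e-04] j [-0.61  0.35  0.02  1.24 -0.   -1.43]
[[-0.732, -0.654, -0.189, 0.476], [0.681, -0.704, -0.203, -0.318], [-0.001, -0.278, 0.961, 0.343], [0.0, 0.0, 0.0, 1.0]]
[324  95]
194 0
```

View pics/w6c.png

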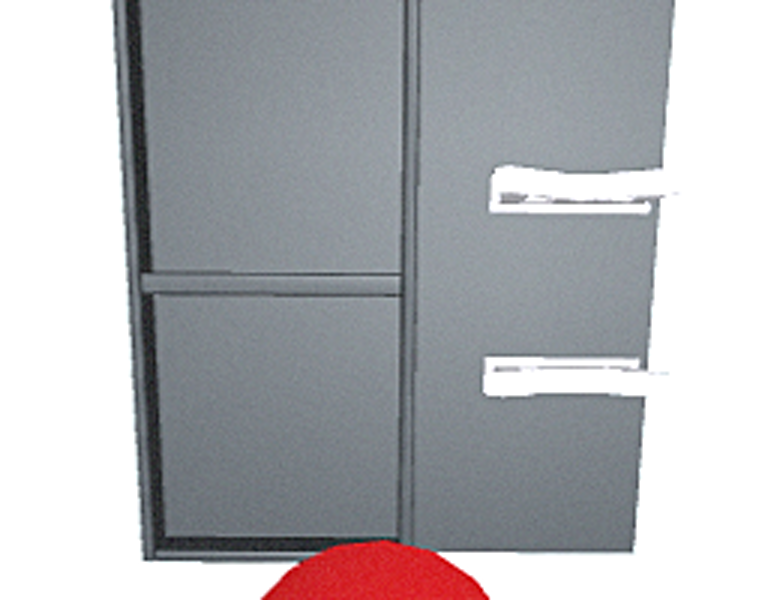

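The crop shows most of the dark tray. The near wall corner is at (143,560), the near plate corner at (632,552), and the centre divider at row 283 (ends 128 and 413). The outer edges leave the top at columns 113 and 674.

Run:
```python
from h import *
from scipy.optimize import least_squares
c=pickle.load(open('w6.pkl','rb'))
P=np.array([(143,560),(632,552),(128,283),(413,283),(113,0),(674,0)])/3+[194,0]-.33
def W(p):
    o=np.array([(-.082,.077,.025),(-.082,-.077,.005),(0,.077,.025),(0,-.0045,.025),(p[3],.077,.025),(p[4],-.077,.005)])
    C,S=np.cos(p[2]),np.sin(p[2]); return np.c_[o[:,:2]@np.array([[C,S],[-S,C]])+p[:2],o[:,2]]
r=least_squares(lambda p:(w2px(c,W(p))-P).ravel(),(.47,-.317,-2.318,.07,.07)); x=r.x
print(x.round(4),r.fun.reshape(-1,2).round(1).tolist())
C,S=np.cos(x[2]),np.sin(x[2]); R=np.array([[C,-S],[S,C]])
for q in((-40,36),(40,36),(0,-50)): print(q,(R@np.array(q)/1000+x[:2]).round(4))
```

```text
[ 0.4687 -0.3161 -2.3278  0.0711  0.0771] [[-0.6, 1.0], [0.6, 0.1], [-0.6, -0.8], [0.7, -0.0], [-0.5, 0.0], [0.5, 0.0]]
(-40, 36) [ 0.5223 -0.3118]
(40, 36) [ 0.4674 -0.3699]
(0, -50) [ 0.4324 -0.2818]
```

>>> carry_out([
  {"travel":[-0.1,-0.9,0],"delta_rot":[0,0,0],"fingers":1},
  {"travel":[0,-0.85,-1],"delta_rot":[0,0,0],"fingers":1},
  {"travel":[0,0,-1],"delta_rot":[0,0,0],"fingers":1},
  {"travel":[0,0,-1],"delta_rot":[0,0,0],"fingers":1},
  {"travel":[0,0,-0.8],"delta_rot":[0,0,0],"fingers":1},
])

```text
clock: 19.08
tcp_pos: [0.5213, -0.3099, 0.1039]
orientation: [-0.0, -0.401, 0.916, 0.0]
wrist_force: [-0.3, 0.3, -0.2]
finger_gap: 0.0383
grip_force: 30.8
```

>>> carry_out([
  {"travel":[0,0,-0.7],"delta_rot":[0,0,0],"fingers":1},
  {"travel":[0,0,-0.5],"delta_rot":[0,0,0],"fingers":1},
  {"travel":[0,0,-0.3],"delta_rot":[0,0,0],"fingers":1},
  {"travel":[0,0,-0.2],"delta_rot":[0,0,0],"fingers":1},
  {"travel":[0,0,0],"delta_rot":[0,0,0],"fingers":1},
])

```text
clock: 19.7
tcp_pos: [0.5216, -0.3098, 0.0626]
orientation: [-0.0, -0.401, 0.916, 0.0]
wrist_force: [0.4, -0.2, -2.0]
finger_gap: 0.0381
grip_force: 30.8
```

>>> carry_out([
  {"travel":[0,0,-0.06],"delta_rot":[0,0,0],"fingers":1},
  {"travel":[0,0,0],"delta_rot":[0,0,0],"fingers":-1},
  {"travel":[0,0,0],"delta_rot":[0,0,0],"fingers":-1},
  {"travel":[0,0,0],"delta_rot":[0,0,0],"fingers":-1},
  {"travel":[0,0,0.8],"delta_rot":[0,0,0],"fingers":-1},
])

```text
clock: 20.32
tcp_pos: [0.5204, -0.3089, 0.0798]
orientation: [-0.001, -0.401, 0.916, 0.002]
wrist_force: [-0.3, -0.5, 1.5]
finger_gap: 0.0852
grip_force: 0.0
```

>>> carry_out([
  {"travel":[0,0,1],"delta_rot":[0,0,0],"fingers":-1},
  {"travel":[0,0,1],"delta_rot":[0,0,0],"fingers":-1},
  {"travel":[0,0,1],"delta_rot":[0,0,0],"fingers":-1},
  {"travel":[-0.25,1,1],"delta_rot":[0,0,-1],"fingers":-1},
  {"travel":[-0.25,1,0],"delta_rot":[0,0,-1],"fingers":-1},
])

```text
clock: 20.95
tcp_pos: [0.5101, -0.2603, 0.1836]
orientation: [0.001, -0.306, 0.952, -0.002]
wrist_force: [0.7, 0.1, -0.2]
finger_gap: 0.0856
grip_force: 0.0
```

>>> carry_out([
  {"travel":[-0.25,1,0],"delta_rot":[0,0,-1],"fingers":-1},
  {"travel":[-0.25,1,0],"delta_rot":[0,0,-1],"fingers":-1},
  {"travel":[-0.25,1,0],"delta_rot":[0,0,-1],"fingers":-1},
  {"travel":[-0.3,1,0],"delta_rot":[0,0,-1],"fingers":-1},
  {"travel":[-0.3,1,0],"delta_rot":[0,0,-1],"fingers":-1},
])

```text
clock: 21.58
tcp_pos: [0.475, -0.134, 0.1813]
orientation: [0.0, -0.061, 0.998, -0.0]
wrist_force: [0.7, 0.1, -0.2]
finger_gap: 0.0853
grip_force: 0.0
```

>>> carry_out([
  {"travel":[-0.3,1,0],"delta_rot":[0,0,-1],"fingers":-1},
  {"travel":[-0.3,0.9,0],"delta_rot":[0,0,-1],"fingers":-1},
  {"travel":[0,0,0],"delta_rot":[0,0,-1],"fingers":-1},
  {"travel":[0,0,0],"delta_rot":[0,0,-0.7],"fingers":-1},
  {"travel":[0,0,0],"delta_rot":[0,0,0],"fingers":-1},
])

```text
clock: 22.2
tcp_pos: [0.4603, -0.0871, 0.1813]
orientation: [0.0, 0.122, 0.993, -0.0]
wrist_force: [0.1, 0.1, 0.1]
finger_gap: 0.0852
grip_force: 0.0
```

```bash
cat > syr.py <<'E'
import sys
from h import *
from workcell import env
c=cap(env,'wrist',sys.argv[1]); print(np.round(c['state']['tcp_pos'],4),np.round(c['state']['orientation'],4))
im=c['color'][:,:,::-1].copy()
x,y,a,l0,l1,z=map(float,sys.argv[2:8])
for t in (l0,0,l1):
    p=w2px(c,(x+t*np.cos(a),y+t*np.sin(a),z))[0]; print(p.round(1)); cv2.circle(im,tuple(p.astype(int)),3,(0,0,255),1)
cv2.imwrite(f'pics/{sys.argv[1]}.png',cv2.resize(im,(800,500)))
E
python3 syr.py s1 .4602 -.0819 -.2416 -.073 .058 .0085
```

```text
[ 0.4603 -0.0871  0.1813] [ 2.000e-04  1.216e-01  9.926e-01 -0.000e+00]
[322.7  94.4]
[322.7 179.4]
[322.8 239.6]
```

View pics/s1.png

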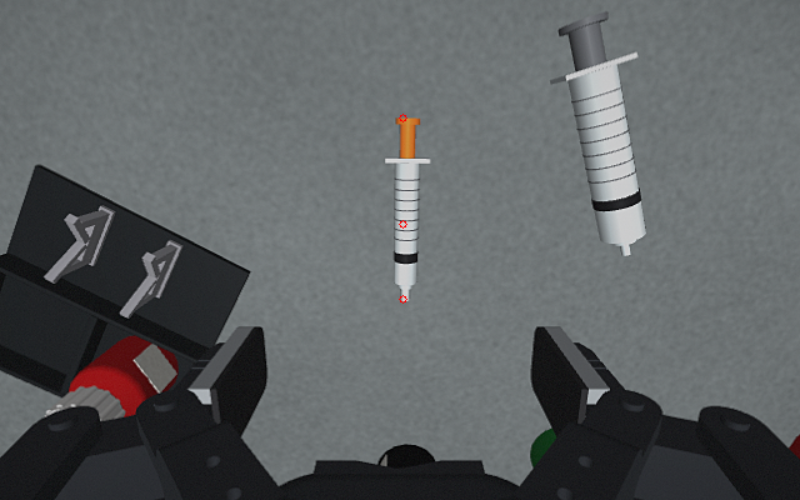

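The small syringe's axis runs from the plunger end at (407.5,119) to the tip at (404.5,301), about 3 px right of my model.

Run:
```python
from h import *
c=pickle.load(open('s1.pkl','rb'))
p=px2w(c,np.array([(407.5,119),(408,160),(404.5,301)])/1.25-.1,.0085);print(p.round(4))
d=p[2]-p[0]; print('yaw',np.arctan2(d[1],d[0]),'len',np.linalg.norm(d), 'org',p[0]+d*73/131)
```

```text
[[ 0.3905 -0.062   0.0085]
 [ 0.4169 -0.0681  0.0085]
 [ 0.5177 -0.0954  0.0085]]
yaw -0.25663519940097945 len 0.13157416789760812 org [ 0.46140346 -0.08058074  0.0085    ]
```

>>> carry_out([
  {"travel":[0.04,0.26,-0.5],"delta_rot":[0,0,-0.13],"fingers":-1},
  {"travel":[0,0,-1],"delta_rot":[0,0,0],"fingers":-1},
  {"travel":[0,0,-1],"delta_rot":[0,0,0],"fingers":-1},
  {"travel":[0,0,-1],"delta_rot":[0,0,0],"fingers":-1},
  {"travel":[0,0,-1],"delta_rot":[0,0,0],"fingers":-0.4},
])

```text
clock: 22.88
tcp_pos: [0.4608, -0.0802, 0.067]
orientation: [-0.0, 0.128, 0.992, 0.0]
wrist_force: [0.2, -1.1, 0.4]
finger_gap: 0.0697
grip_force: 0.0
```

>>> carry_out([
  {"travel":[0,0,-1],"delta_rot":[0,0,0],"fingers":0},
  {"travel":[0,0,-1],"delta_rot":[0,0,0],"fingers":0},
  {"travel":[0,0,-0.4],"delta_rot":[0,0,0],"fingers":0.1},
  {"travel":[0,0,-0.15],"delta_rot":[0,0,0],"fingers":0.1},
  {"travel":[0,0,0],"delta_rot":[0,0,0],"fingers":0.1},
])

```text
clock: 23.5
tcp_pos: [0.4616, -0.0808, 0.0051]
orientation: [0.0, 0.129, 0.992, 0.0]
wrist_force: [0.4, -0.1, 0.5]
finger_gap: 0.0383
grip_force: 0.0
```

>>> carry_out([
  {"travel":[0,0,-0.12],"delta_rot":[0,0,0],"fingers":0.3},
  {"travel":[0,0,0],"delta_rot":[0,0,0],"fingers":1},
  {"travel":[0,0,0],"delta_rot":[0,0,0],"fingers":1},
  {"travel":[0,0,0],"delta_rot":[0,0,0],"fingers":1},
  {"travel":[0,0,0],"delta_rot":[0,0,0],"fingers":1},
])

```text
clock: 24.12
tcp_pos: [0.4617, -0.0809, 0.0023]
orientation: [0.0, 0.129, 0.992, -0.0]
wrist_force: [-0.8, 0.3, 4.9]
finger_gap: 0.0158
grip_force: 29.6
```

>>> carry_out([
  {"travel":[0,0,1],"delta_rot":[0,0,0],"fingers":1},
  {"travel":[0,0,1],"delta_rot":[0,0,0],"fingers":1},
  {"travel":[0,0,1],"delta_rot":[0,0,1],"fingers":1},
  {"travel":[-0.1,-0.8,1],"delta_rot":[0,0,1],"fingers":1},
  {"travel":[-0.1,-0.8,1],"delta_rot":[0,0,1],"fingers":1},
])

```text
clock: 24.75
tcp_pos: [0.4559, -0.1208, 0.1273]
orientation: [-0.0, -0.023, 1.0, 0.0]
wrist_force: [0.3, -0.2, -0.1]
finger_gap: 0.0157
grip_force: 29.4
```

>>> carry_out([
  {"travel":[-0.1,-0.8,0.5],"delta_rot":[0,0,1],"fingers":1},
  {"travel":[-0.1,-0.8,0],"delta_rot":[0,0,1],"fingers":1},
  {"travel":[-0.1,-0.8,0],"delta_rot":[0,0,1],"fingers":1},
  {"travel":[-0.1,-0.8,0],"delta_rot":[0,0,1],"fingers":1},
  {"travel":[-0.1,-0.8,0],"delta_rot":[0,0,1],"fingers":1},
])

```text
clock: 25.38
tcp_pos: [0.4433, -0.2211, 0.1388]
orientation: [-0.0, -0.269, 0.963, 0.0]
wrist_force: [-0.6, 0.1, -0.2]
finger_gap: 0.0154
grip_force: 29.4
```

>>> carry_out([
  {"travel":[-0.1,-0.8,0],"delta_rot":[0,0,1],"fingers":1},
  {"travel":[-0.2,-0.8,0],"delta_rot":[0,0,1],"fingers":1},
  {"travel":[-0.2,-0.8,0],"delta_rot":[0,0,0.7],"fingers":1},
  {"travel":[0,0,0],"delta_rot":[0,0,0],"fingers":1},
])

```text
clock: 25.88
tcp_pos: [0.4309, -0.2816, 0.1388]
orientation: [-0.0, -0.394, 0.919, 0.0]
wrist_force: [-0.3, 0.9, -0.0]
finger_gap: 0.0154
grip_force: 29.4
```

```bash
python3 syr.py s2 .4324 -.2818 .8138 -.073 .058 .12
```

```text
[ 0.4309 -0.2816  0.1388] [-1.000e-04 -3.939e-01  9.192e-01  3.000e-04]
[312.1  92.1]
[313.7 249. ]
[314.7 349.9]
```

View pics/s2.png

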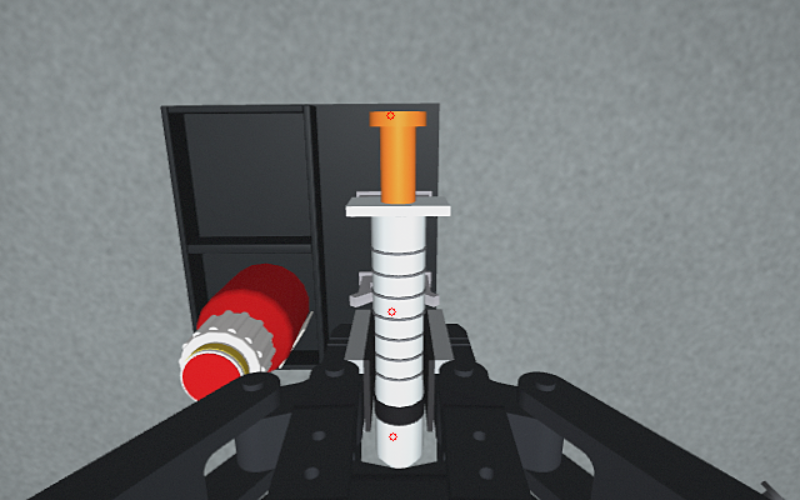

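>>> carry_out([
  {"travel":[0.05,0,-1],"delta_rot":[0,0,0],"fingers":1},
  {"travel":[0,0,-1],"delta_rot":[0,0,0],"fingers":1},
  {"travel":[0,0,-1],"delta_rot":[0,0,0],"fingers":1},
  {"travel":[0,0,-0.8],"delta_rot":[0,0,0],"fingers":1},
  {"travel":[0,0,-0.4],"delta_rot":[0,0,0],"fingers":1},
])

```text
clock: 26.55
tcp_pos: [0.432, -0.2792, 0.0331]
orientation: [-0.0, -0.395, 0.919, 0.001]
wrist_force: [0.5, -0.6, 6.0]
finger_gap: 0.0155
grip_force: 30.4
```

>>> carry_out([
  {"travel":[0,0,-0.1],"delta_rot":[0,0,0],"fingers":1},
  {"travel":[0,0,-0.05],"delta_rot":[0,0,0],"fingers":1},
])

```text
clock: 26.8
tcp_pos: [0.4331, -0.2809, 0.0312]
orientation: [0.0, -0.395, 0.919, -0.0]
wrist_force: [-0.2, 0.1, 1.8]
finger_gap: 0.0155
grip_force: 29.6
```

>>> carry_out([
  {"travel":[0,0,0],"delta_rot":[0,0,0],"fingers":0.3},
  {"travel":[0,0,0],"delta_rot":[0,0,0],"fingers":-0.1},
  {"travel":[0,0,0],"delta_rot":[0,0,0],"fingers":-0.1},
  {"travel":[0,0,0],"delta_rot":[0,0,0],"fingers":-0.1},
  {"travel":[0,0,0.8],"delta_rot":[0,0,0],"fingers":-0.1},
])

```text
clock: 27.42
tcp_pos: [0.4313, -0.2797, 0.0494]
orientation: [-0.001, -0.395, 0.919, 0.002]
wrist_force: [-0.1, -0.4, 0.0]
finger_gap: 0.0468
grip_force: 0.0
```

>>> carry_out([
  {"travel":[0,0,1],"delta_rot":[0,0,0],"fingers":-0.1},
  {"travel":[0,0,1],"delta_rot":[0,0,0],"fingers":-0.5},
  {"travel":[0,0,1],"delta_rot":[0,0,0],"fingers":-1},
  {"travel":[0,0,1],"delta_rot":[0,0,0],"fingers":-1},
  {"travel":[0,0,1],"delta_rot":[0,0,0],"fingers":-1},
])

```text
clock: 28.05
tcp_pos: [0.4324, -0.2806, 0.1764]
orientation: [-0.0, -0.395, 0.919, 0.0]
wrist_force: [0.1, 0.1, 1.1]
finger_gap: 0.0852
grip_force: 0.0
```

>>> carry_out([
  {"travel":[0.5,1,0],"delta_rot":[0,0,0],"fingers":-1},
  {"travel":[0.2,1,0],"delta_rot":[0,0,0],"fingers":-1},
  {"travel":[0,0,0],"delta_rot":[0,0,0],"fingers":-1},
])

```text
clock: 28.42
tcp_pos: [0.45, -0.2294, 0.1756]
orientation: [-0.0, -0.396, 0.918, 0.0]
wrist_force: [-0.2, -0.5, 0.2]
finger_gap: 0.0854
grip_force: 0.0
```

```bash
python3 syr.py s3 .4324 -.2818 .8138 -.073 .058 .036
```

```text
[ 0.45   -0.2294  0.1756] [-1.000e-04 -3.960e-01  9.182e-01  3.000e-04]
[284.4  20.4]
[287.  124.6]
[288.7 197.3]
```

View pics/s3.png

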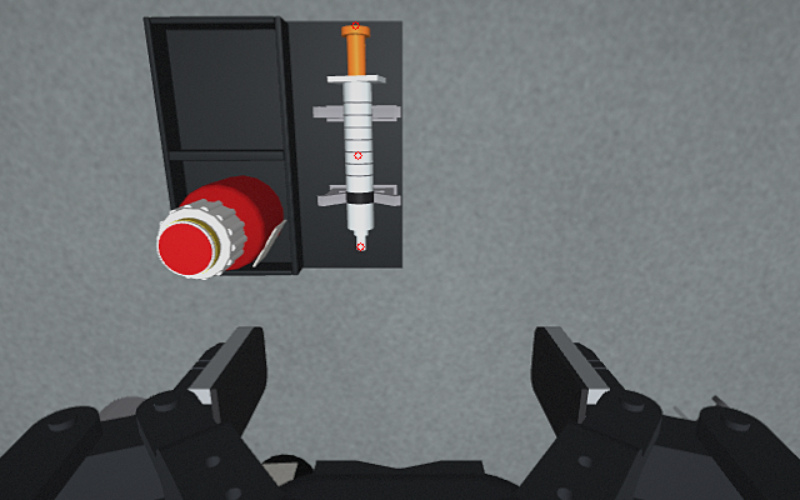

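The small syringe sits in both rests on the model marks, and the red bottle is upright in the near well. I can measure the large syringe from picture s1: plunger end (583,24), flange (594,68), tip (627,254).

Run:
```python
from h import *
import disc
c=pickle.load(open('s1.pkl','rb'))
p=px2w(c,np.array([(583,24),(594.5,68),(627,254)])/1.25-.1,.015);print(p.round(4))
d=p[2]-p[0]; print('yaw',np.arctan2(d[1],d[0]),'len',np.linalg.norm(d), 'org',p[0]+d*88/159)
c=pickle.load(open('s3.pkl','rb')); disc.G['red']=(0,.5223,-.3118); disc.discs(c,.1,['red'])
```

```text
[[0.3616 0.0579 0.015 ]
 [0.389  0.0617 0.015 ]
 [0.5187 0.0687 0.015 ]]
yaw 0.06843021543926452 len 0.1574712507291012 org [0.44859283 0.06388746 0.015     ]
red exp [144. 196.] r 20.8 bbox [ 127  179   43   41 1364] [ 0.5216 -0.3089  0.1   ]
```

>>> carry_out([
  {"travel":[0,1,0],"delta_rot":[0,0,-0.8],"fingers":-1},
  {"travel":[0,1,0],"delta_rot":[0,0,-0.8],"fingers":-1},
  {"travel":[0,1,0],"delta_rot":[0,0,-0.8],"fingers":-1},
  {"travel":[0,1,0],"delta_rot":[0,0,-0.8],"fingers":-1},
  {"travel":[0,1,0],"delta_rot":[0,0,-0.8],"fingers":-1},
])

```text
clock: 29.1
tcp_pos: [0.4501, -0.1059, 0.1755]
orientation: [0.0, -0.203, 0.979, -0.0]
wrist_force: [1.3, -0.5, -0.5]
finger_gap: 0.0854
grip_force: 0.0
```

>>> carry_out([
  {"travel":[0,1,0],"delta_rot":[0,0,-0.8],"fingers":-1},
  {"travel":[0,1,0],"delta_rot":[0,0,-0.8],"fingers":-1},
  {"travel":[0,1,0],"delta_rot":[0,0,-0.8],"fingers":-1},
  {"travel":[0,1,0],"delta_rot":[0,0,-0.8],"fingers":-1},
  {"travel":[0,1,0],"delta_rot":[0,0,-0.3],"fingers":-1},
])

```text
clock: 29.72
tcp_pos: [0.4503, 0.0192, 0.1755]
orientation: [0.0, -0.03, 1.0, -0.0]
wrist_force: [-0.7, 0.2, -0.0]
finger_gap: 0.0852
grip_force: 0.0
```

```bash
python3 syr.py s4 .4468 .0613 .0665 -.088 .071 .015
```

```text
[0.4503 0.0192 0.1755] [ 1.000e-04 -2.980e-02  9.996e-01 -1.000e-04]
[369.   74.4]
[365.9 182.2]
[363.7 257.7]
```

View pics/s4.png

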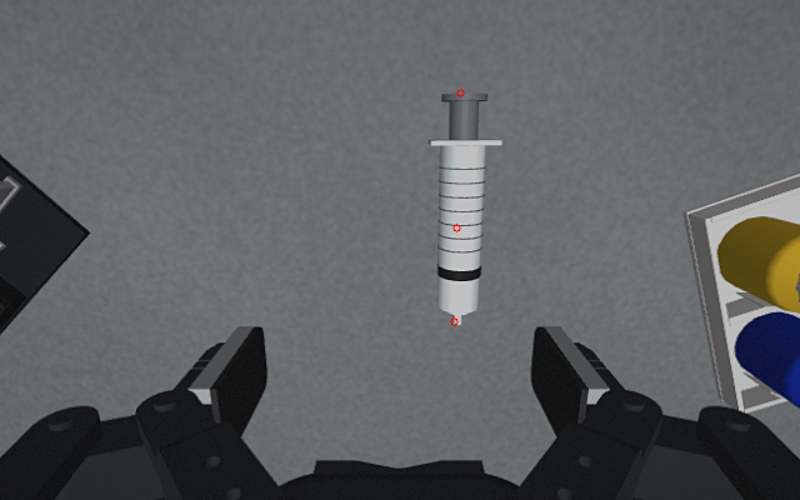

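The large syringe's axis runs from (464.5,97) to (456.5,323), so y is about 2 mm more than the model and the yaw holds.

>>> carry_out([
  {"travel":[-0.1,0.9,0],"delta_rot":[0,0,0.05],"fingers":-1},
  {"travel":[0,0.88,0],"delta_rot":[0,0,0],"fingers":-1},
  {"travel":[0,0,-1],"delta_rot":[0,0,0],"fingers":-1},
  {"travel":[0,0,-1],"delta_rot":[0,0,0],"fingers":-1},
  {"travel":[0,0,-1],"delta_rot":[0,0,0],"fingers":-1},
])

```text
clock: 30.4
tcp_pos: [0.4481, 0.0629, 0.0999]
orientation: [0.0, -0.033, 0.999, -0.0]
wrist_force: [0.3, 0.2, 0.6]
finger_gap: 0.0855
grip_force: 0.0
```

>>> carry_out([
  {"travel":[0,0,-1],"delta_rot":[0,0,0],"fingers":-1},
  {"travel":[0,0,-1],"delta_rot":[0,0,0],"fingers":-0.5},
  {"travel":[0,0,-1],"delta_rot":[0,0,0],"fingers":-0.2},
  {"travel":[0,0,-0.6],"delta_rot":[0,0,0],"fingers":-0.2},
  {"travel":[0,0,-0.2],"delta_rot":[0,0,0],"fingers":-0.2},
])

```text
clock: 31.02
tcp_pos: [0.4472, 0.0629, 0.0047]
orientation: [-0.001, -0.033, 0.999, -0.0]
wrist_force: [0.8, 0.4, -0.2]
finger_gap: 0.0512
grip_force: 0.0
```

>>> carry_out([
  {"travel":[0,0,-0.1],"delta_rot":[0,0,0],"fingers":0.1},
  {"travel":[0,0,0],"delta_rot":[0,0,0],"fingers":1},
  {"travel":[0,0,0],"delta_rot":[0,0,0],"fingers":1},
  {"travel":[0,0,0],"delta_rot":[0,0,0],"fingers":1},
  {"travel":[0,0,0],"delta_rot":[0,0,0],"fingers":1},
])

```text
clock: 31.65
tcp_pos: [0.4478, 0.0638, 0.0034]
orientation: [0.0, -0.034, 0.999, 0.0]
wrist_force: [-0.5, 0.3, 1.6]
finger_gap: 0.0289
grip_force: 29.6
```

>>> carry_out([
  {"travel":[0,0,1],"delta_rot":[0,0,0],"fingers":1},
  {"travel":[0,0,1],"delta_rot":[0,0,0],"fingers":1},
  {"travel":[0,0.5,1],"delta_rot":[0,0,0.3],"fingers":1},
  {"travel":[0,1,1],"delta_rot":[0,0,0.3],"fingers":1},
  {"travel":[0,1,1],"delta_rot":[0,0,0.3],"fingers":1},
])

```text
clock: 32.28
tcp_pos: [0.4474, 0.1268, 0.129]
orientation: [0.0, -0.079, 0.997, 0.0]
wrist_force: [-0.1, 0.2, -0.3]
finger_gap: 0.0292
grip_force: 29.7
```

>>> carry_out([
  {"travel":[0,1,1],"delta_rot":[0,0,0.4],"fingers":1},
  {"travel":[0,1,0.3],"delta_rot":[0,0,0.4],"fingers":1},
  {"travel":[0,1,0],"delta_rot":[0,0,0.4],"fingers":1},
  {"travel":[0,1,0],"delta_rot":[0,0,0.4],"fingers":1},
  {"travel":[0,1,0],"delta_rot":[0,0,0.4],"fingers":1},
])

```text
clock: 32.9
tcp_pos: [0.4473, 0.2521, 0.1605]
orientation: [-0.0, -0.178, 0.984, 0.0]
wrist_force: [0.4, 0.3, 0.5]
finger_gap: 0.0289
grip_force: 29.7
```

>>> carry_out([
  {"travel":[0,1,0],"delta_rot":[0,0,0.4],"fingers":1},
  {"travel":[0,1,0],"delta_rot":[0,0,0.12],"fingers":1},
  {"travel":[0,1,0],"delta_rot":[0,0,0],"fingers":1},
  {"travel":[0.1,1,0],"delta_rot":[0,0,0],"fingers":1},
  {"travel":[0,0.8,0],"delta_rot":[0,0,0],"fingers":1},
])

```text
clock: 33.52
tcp_pos: [0.4499, 0.3722, 0.1604]
orientation: [-0.0, -0.203, 0.979, -0.0]
wrist_force: [-0.3, -0.0, -0.6]
finger_gap: 0.0287
grip_force: 29.7
```

>>> carry_out([
  {"travel":[0,0,0],"delta_rot":[0,0,0],"fingers":1},
])

```text
clock: 33.65
tcp_pos: [0.4498, 0.3724, 0.1603]
orientation: [-0.0, -0.204, 0.979, -0.0]
wrist_force: [-0.4, -1.0, -0.0]
finger_gap: 0.0288
grip_force: 29.7
```

```bash
python3 syr.py s5 .4519 .3726 .410 -.088 .071 .17
```

```text
[0.4498 0.3724 0.1603] [-1.000e-04 -2.041e-01  9.790e-01 -0.000e+00]
[312.4  50.3]
[313.5 280.8]
[314.1 417.5]
```

View pics/s5.png

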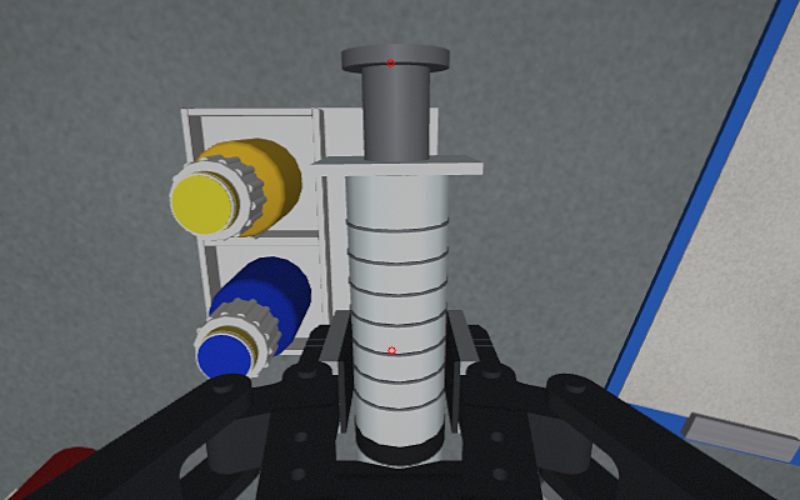

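The picture shows the large syringe held mid-barrel, and yellow and blue upright in their wells. The tray's far corners are at (182,110) and (438,109). I'll check for tray drift.

Run:
```python
from h import *
import disc
c=pickle.load(open('s5.pkl','rb'))
p=px2w(c,np.array([(182,110),(438,109)])/1.25-.1,[.025,.005]);print(p.round(4))
a=3.5516;C,S=np.cos(a),np.sin(a);R=np.array([[C,-S],[S,C]]);o=np.array([.4719,.3267])
print((p[:,:2]-o)@R)
disc.G.update(yellow=(27,.4495,.2778),blue=(115,.5229,.3096));disc.discs(c,.1,['yellow','blue'])
d=p[0]-p[1]; print('yaw',np.arctan2(d[1],d[0])-np.pi/2)
```

```text
[[0.4289 0.2254 0.025 ]
 [0.367  0.3652 0.005 ]]
[[ 0.0798584   0.07575607]
 [ 0.08088566 -0.077158  ]]
yellow exp [164. 157.] r 24.0 bbox [ 138  140   47   47 1717] [0.4535 0.2773 0.1   ]
blue exp [179. 284.] r 19.8 bbox [ 158  268   43   35 1129] [0.5237 0.3097 0.1   ]
yaw -2.724867561743876
```

>>> carry_out([
  {"travel":[0.12,0.04,-1],"delta_rot":[0,0,0],"fingers":1},
  {"travel":[0,0,-1],"delta_rot":[0,0,0],"fingers":1},
  {"travel":[0,0,-1],"delta_rot":[0,0,0],"fingers":1},
  {"travel":[0,0,-1],"delta_rot":[0,0,0],"fingers":1},
  {"travel":[0,0,-0.6],"delta_rot":[0,0,0],"fingers":1},
])

```text
clock: 34.33
tcp_pos: [0.4524, 0.371, 0.0444]
orientation: [-0.001, -0.203, 0.979, -0.0]
wrist_force: [-0.4, 0.1, -0.7]
finger_gap: 0.0288
grip_force: 29.7
```

>>> carry_out([
  {"travel":[0,0,-0.25],"delta_rot":[0,0,0],"fingers":1},
  {"travel":[0,0,-0.15],"delta_rot":[0,0,0],"fingers":1},
  {"travel":[0,0,0],"delta_rot":[0,0,0],"fingers":1},
])

```text
clock: 34.7
tcp_pos: [0.4534, 0.3724, 0.0361]
orientation: [0.0, -0.203, 0.979, 0.0]
wrist_force: [-0.0, 0.1, 0.3]
finger_gap: 0.0289
grip_force: 29.7
```

>>> carry_out([
  {"travel":[0,0,-0.1],"delta_rot":[0,0,0],"fingers":1},
  {"travel":[0,0,0],"delta_rot":[0,0,0],"fingers":1},
])

```text
clock: 34.95
tcp_pos: [0.454, 0.3723, 0.034]
orientation: [0.001, -0.203, 0.979, -0.0]
wrist_force: [0.9, -1.6, 2.7]
finger_gap: 0.0293
grip_force: 30.0
```

>>> carry_out([
  {"travel":[0,0,0],"delta_rot":[0,0,0],"fingers":0},
  {"travel":[0,0,0],"delta_rot":[0,0,0],"fingers":-0.3},
  {"travel":[0,0,0],"delta_rot":[0,0,0],"fingers":-0.3},
  {"travel":[0,0,0],"delta_rot":[0,0,0],"fingers":-0.3},
  {"travel":[0,0,0.8],"delta_rot":[0,0,0],"fingers":-0.3},
])

```text
clock: 35.58
tcp_pos: [0.4516, 0.3714, 0.0516]
orientation: [-0.002, -0.203, 0.979, -0.001]
wrist_force: [0.3, 0.4, -0.0]
finger_gap: 0.0552
grip_force: 0.0
```

>>> carry_out([
  {"travel":[0,0,1],"delta_rot":[0,0,0],"fingers":-0.3},
  {"travel":[0,0,1],"delta_rot":[0,0,0],"fingers":-0.3},
  {"travel":[0,0,1],"delta_rot":[0,0,0],"fingers":-0.3},
  {"travel":[0,0,1],"delta_rot":[0,0,0],"fingers":-0.3},
  {"travel":[0,0,1],"delta_rot":[0,0,0],"fingers":-0.3},
])

```text
clock: 36.2
tcp_pos: [0.4529, 0.3722, 0.1788]
orientation: [-0.0, -0.203, 0.979, 0.0]
wrist_force: [0.6, 0.7, -0.6]
finger_gap: 0.0551
grip_force: 0.0
```

>>> carry_out([
  {"travel":[0.8,0,1],"delta_rot":[0,0,0],"fingers":-0.3},
  {"travel":[0.8,0,0.5],"delta_rot":[0,0,0],"fingers":-0.3},
  {"travel":[0,0,0],"delta_rot":[0,0,0],"fingers":-0.3},
])

```text
clock: 36.58
tcp_pos: [0.4946, 0.3725, 0.2164]
orientation: [0.001, -0.203, 0.979, 0.0]
wrist_force: [-0.3, 0.9, -0.4]
finger_gap: 0.0552
grip_force: 0.0
```

```bash
python3 syr.py s6 .4534 .3733 .413 -.088 .071 .045
python3 - <<'E'
from h import *
import disc
c=pickle.load(open('s6.pkl','rb'))
disc.G.update(yellow=(27,.4535,.2773),blue=(115,.5229,.3096));disc.discs(c,.1,['yellow','blue'])
E
```

```text
[0.4946 0.3725 0.2164] [ 1.100e-03 -2.026e-01  9.793e-01  4.000e-04]
[337.5  25.7]
[336.7 137.2]
[336.1 215.3]
yellow exp [213.  90.] r 21.0 bbox [ 194   70   39   41 1230] [0.4534 0.2774 0.1   ]
blue exp [224. 197.] r 18.1 bbox [208 183  35  35 958] [0.5246 0.3105 0.1   ]
```

View pics/s6.png

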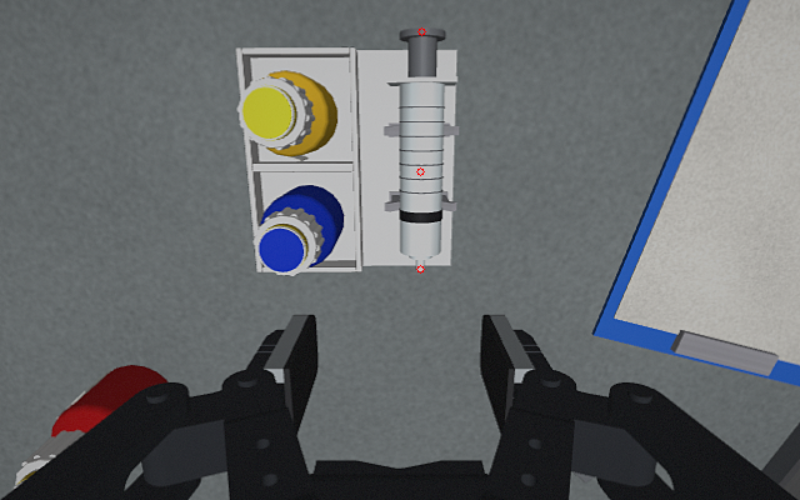

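The large syringe lies in both rests on the model marks, with yellow and blue upright near their well centres and the gripper clear. Handing in.

```bash
python3 -c "
from workcell import env
print(env.hand_in())"
```

```text
the job is handed in; nothing more can be done
None
```

I made up both kits and handed the job in at about 37 s of the 120 s allowed, but the hand-in returned no verdict. My last pictures showed each bottle upright and within about 5 mm of its well centre, both syringes seated in their rests, and the green bottle, black bottle and dye pot were never handled.

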